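# Find the meter case whose lid holds, and put the multimeter away in it

### The arm

A 6-joint arm with a two-finger parallel gripper is mounted at the origin on the work surface. World frame = base frame: x ahead of the robot, y to its left, z up, the work surface at z = 0. Lengths are in mm, angles in rad, forces in N, time in s.
With the tool pointing down it reaches from about 350 to 775 mm from the base axis. Payload 7.3 kg.
Tool frame: the origin (TCP) lies between the finger pads; the fingertips stand 8 mm ahead of it and the grasp point (between the pads) lies 11 mm behind it; y points along the fingers, z is the direction in which the jaws open and shut, and the axes are right-handed (so a half turn about y gives the same grasp; the last joint's range is limited). The gripper opens to 92 mm and grips with 3 to 60 N. Pads are 19 mm wide; open, the fingers measure 130 mm over their backs; the gripper's body (75 mm by 190 mm) begins 47 mm behind the grasp point.
Start: joints at [1.139, 0.342, 1.524, -0, 1.275, -0.146], TCP at [147.996, 503.73, 207.141] pointing down, gripper open.
Joint ranges: [-2.53, 2.53], [-0.77, 2.02], [0.04, 2.7], [-1, 4.14], [0.28, 2.66], [-3.11, 3.11]. Speed limits (rad/s): [2.57, 2.57, 3.14, 3.14, 3.14, 3.14].

### API

Orientations are given as [roll, pitch, yaw] about the fixed x, y, z axes, in that order (R = Rz(yaw) Ry(pitch) Rx(roll)).
In Python, from plant import arm gives the robot as it stands. The module is installed in compiled form; this text tells all that it offers.
- The arm moves only by the tool apply_moves, never from a script. Its argument "commands" is a list of rows, each a list of 3 entries, a list of its own where there are three numbers: the turn, a rotation vector about the tool's x, y, z in rad, then the shift along the tool's x, y, z in cm, then the opening, from 0 (shut) to 1 (fully open). In form: [[[ax, ay, az], [dx, dy, dz], jaw], ...]. A call has 1 to 10 rows; each row is the pose to reach, as a shift and turn from the pose measured when the call began, along the tool's axes at that moment; what a row does not reach only later rows make up. A row lasts 1/8 s, in which the tool goes at most 62.5 mm and 10.7 degrees, less where a joint would pass 70% of its speed; a pose out of reach is approached as far as the arm can. A call with a gripper value outside its range is refused whole. The fingers move at their own pace and stop on an object; "squeeze" is the grip in N (left out, the last holds). Time passes only in rows, so rows that repeat a pose let the fingers close. It gives the time, the measured TCP pose, the force and the opening at its end, in the units of the state.
- arm.get_obs(): the state, without advancing time (a new reading comes with each control period).
- arm.grab_frame(name): name is "scene" or "side" or "wrist"; returns a dict with "img" (480x640x3 uint8, red, green, blue), "range_z" (480x640 float32, mm along the optical axis (not along the pixel's ray), 0 where there is no reading), "fx", "fy", "cx", "cy" (pixels), "R" (3x3) and "t" (3): a world point X has camera coordinates R X + t. Camera axes: x right, y down, z forward; pixel columns grow to the right and rows downward; lengths in mm; the calibration is good to about 2 mm. A picture is of the moment at which its call begins.
- arm.sign_off(): hands the job in, once; it reports no verdict.
The state is a dict: "time_s": time; "q": joint angles; "joint_velocities": joint speeds; "tau": joint torques, N m; "eef_pos": TCP position; "eef_rot": TCP orientation; "force": force on the tool from outside, world axes, zero at the start; "ft_torque": the same for the moment, N m; "grip_width": finger opening in mm.
Only numpy, scipy, OpenCV 4.12 (cv2) and the standard library are available. Lean on these libraries where they do the work, as an engineer would, in place of code of your own. Each camera call takes 0.05 s, during which the arm holds its last target.

### The job

One of these two alike meter cases has a lid that no longer stays up: lift a lid about halfway by its handle, let go and see whether it stays there on its own, before you take the multimeter out of its caddy. Then lay the meter face up, fully home in the foam bed of the case whose lid holds, without dropping it. Leave that lid standing about half open by itself (well short of upright), the other case shut, and the screwdriver, spool and parts box where they are.

Things in the scene. Friction and masses are not known exactly. Their poses are not given: they have to be found in the camera images.
- case_a: One of two outwardly identical moulded meter cases, fixed to the bench: black base 190 deep (x) x 150 wide (y) x 55 mm high, walls 4 mm, with a 24 mm thick grey lid on top. Origin: centre of its underside; x points from the handle side (near the robot) to the hinge side, z up. Inside lies black foam, its top 33 mm above the bench, with a bed for the meter.
- case_b: The other case, same size, same inside, same axes; it cannot be told from case_a by eye.
- case_a_bed (a point): Centre of the floor of case_a's foam bed, 5 mm above the bench, 11 mm nearer the handle than the case's centre; axes as the case. The bed is 148 (x) x 72 mm (y), 28 mm deep; at mid-length its long sides are cut away over 80 mm (x) as finger room, 35 mm wide on either side, out to the case walls.
- lid_a_handle (a point): Middle of the orange bow handle of case_a's lid: a round bar 10 mm thick, 80 mm long (along y), 42 mm in front of the lid's front edge (37 mm gap), 67.5 mm above the bench when shut. It moves with the lid.
- lid_a_hinge (a point): Middle of the hinge line of case_a's lid, along the case's y at its far top rim, 55 mm above the bench. The lid's underside passes through it. With the lid shut the handle bar lies 232 mm from it towards the robot and 12 mm above it.
- lid_a (a joint): Opening angle of case_a's lid, rad: 0 shut, grows as the handle rises up and away from the robot, 1.57 upright, stop 1.9. Damped friction hinge, lifted with 2 to 7 N at the handle. One of the two lids stays where it is let go (above 0.5 rad); the other has a weight shut in its hollow and sinks shut in some seconds from anywhere below 1.2 rad. Which one changes.
- case_b_bed (a point): Centre of the floor of case_b's foam bed, 5 mm above the bench, 11 mm nearer the handle than the case's centre; axes as the case. The bed is 148 (x) x 72 mm (y), 28 mm deep; at mid-length its long sides are cut away over 80 mm (x) as finger room, 35 mm wide on either side, out to the case walls.
- lid_b_handle (a point): Middle of the orange bow handle of case_b's lid: a round bar 10 mm thick, 80 mm long (along y), 42 mm in front of the lid's front edge (37 mm gap), 67.5 mm above the bench when shut. It moves with the lid.
- lid_b_hinge (a point): Middle of the hinge line of case_b's lid, along the case's y at its far top rim, 55 mm above the bench. The lid's underside passes through it. With the lid shut the handle bar lies 232 mm from it towards the robot and 12 mm above it.
- lid_b (a joint): Opening angle of case_b's lid, rad: 0 shut, grows as the handle rises up and away from the robot, 1.57 upright, stop 1.9. Damped friction hinge, lifted with 2 to 7 N at the handle. One of the two lids stays where it is let go (above 0.5 rad); the other has a weight shut in its hollow and sinks shut in some seconds from anywhere below 1.2 rad. Which one changes.
- meter: Red multimeter with black face, 34 thick (x) x 64 wide (y) x 140 mm long (z), 0.24 to 0.39 kg, flat sides with 6 mm rounded edges. Origin: centre of its bottom (socket) end; z runs along it to the display end, x points out of the face (display, dial). It starts upright in the caddy, display end up, 5 mm above the bench, face away from the robot, its upper 90 mm free.
- meter_mid (a point): Centre of the meter's body, 70 mm from its bottom end, on its mid-thickness (17 mm above the surface it lies on); same axes as the meter.
- caddy: White desk caddy on a green foot, fixed: open box 50 (x) x 80 (y) x 55 mm high, walls and floor 5 mm, so 3 mm clear all round the meter. Origin: centre of its underside. The bench beyond it to the robot's left, and between there and the robot, is free to lay the meter on (the screwdriver lies further out).
- screwdriver: Screwdriver with a green handle, 170 mm, loose on the bench. Bystander.
- spool: Metal spool 60 mm across, 40 mm high, standing loose. Bystander.
- parts_box: Clear flat parts box 110 x 75 x 32 mm, loose. Bystander.
There are look-alikes about, which are no part of the job. What is meant by the meter is not blue, purple or turquoise, and is the larger of those in its own colour.

How it is judged:
By the outcome, as a careful person would: the job done as asked, in the order asked, and still so for the second after the job is handed in, with the robot touching nothing.
It also fails if it takes over 72 s, if anything falls off the work surface, if the arm or the gripper's body presses on something with over 40 N, if the wrist force passes 120 N, or if a joint passes its speed limit or range.

## Working session

There is one attempt and no reset: what is moved stays moved. The work goes in short steps, Python scripts to look and compute and a tool call to move; the robot and the scene stay as the last step left them, time stands still between calls to the robot, and variables do not carry over. Pictures are saved under pics/ and viewed, and the job is handed in when it is done.

Besides the shell and the picture viewer there is one more tool, called after "Emit:" as name([rows], argument=value, ...), one row to a line, values as JSON. apply_moves: Moves the arm, as the interface text tells. Its arguments: {"type":"object","properties":{"commands":{"type":"array","items":{"type":"array"}},"squeeze":{"type":"number"}},"required":["commands"]}

```bash
mkdir -p pics; ls
cat > h.py <<'E'
import numpy as np, cv2
from plant import arm
from scipy.spatial.transform import Rotation as Rn
def grab(n,f):
    d=arm.grab_frame(n); cv2.imwrite(f'pics/{f}.png',d['img'][:,:,::-1]); np.savez(f'/tmp/{f}.npz',**d); return d
def load(f): return dict(np.load(f'/tmp/{f}.npz'))
def pts(d):
    z=d['range_z']; v,u=np.indices(z.shape)
    c=np.stack([(u-d['cx'])/d['fx']*z,(v-d['cy'])/d['fy']*z,z],-1)
    return (c-d['t'])@d['R']
def ray(d,u,v,zz):
    o=-d['R'].T@d['t']; r=d['R'].T@np.array([(u-d['cx'])/d['fx'],(v-d['cy'])/d['fy'],1.]); return o+r*(zz-o[2])/r[2]
def proj(d,X):
    c=d['R']@np.asarray(X)+d['t']; return np.array([c[0]/c[2]*d['fx']+d['cx'],c[1]/c[2]*d['fy']+d['cy']])
E
python3 - <<'E'
from h import *
for n in ['scene','side','wrist']:
    d=grab(n,n+'0'); print(n,-d['R'].T@d['t'],d['R'][2])
o=arm.get_obs()
for k in o: print(k,np.round(o[k],3))
E
```

```text
pics
scene [1181.66044065  668.16211514 1055.90551129] [-0.46781575 -0.49334886 -0.73331803]
side [ 272.87498522 -730.2001261   824.44583475] [ 0.27505837  0.66565927 -0.69371509]
wrist [ 75.04291655 524.49973472 384.24694169] [ 0.27133586 -0.08041953 -0.95911915]
time_s 0.15
q [ 1.139  0.343  1.525 -0.     1.275 -0.146]
joint_velocities [ 0.001 -0.001 -0.002  0.     0.     0.001]
tau [ 2.0000e-03 -4.3147e+01 -2.4435e+01  7.2000e-02  5.4000e-02 -0.0000e+00]
eef_pos [147.86  503.426 206.611]
eef_rot [-1.572  0.    -0.286]
force [ 0.588 -0.106  0.374]
ft_torque [ 0.014 -0.024 -0.039]
grip_width 92.009
```

View pics/scene0.png

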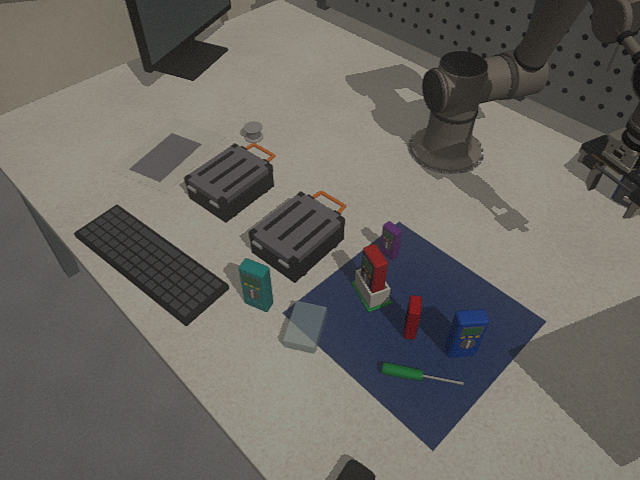

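View pics/side0.png

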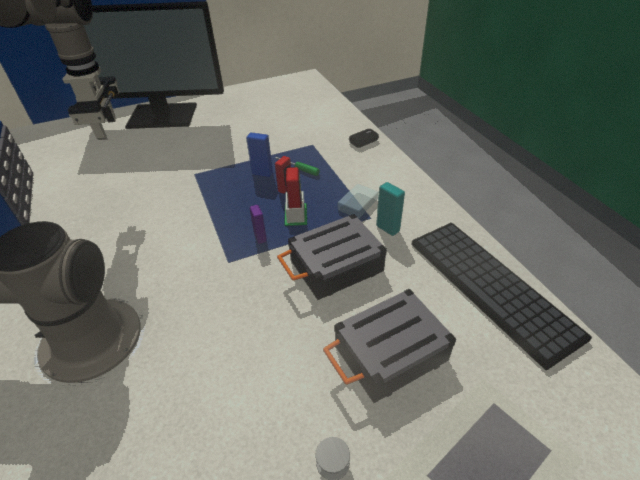

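View pics/wrist0.png

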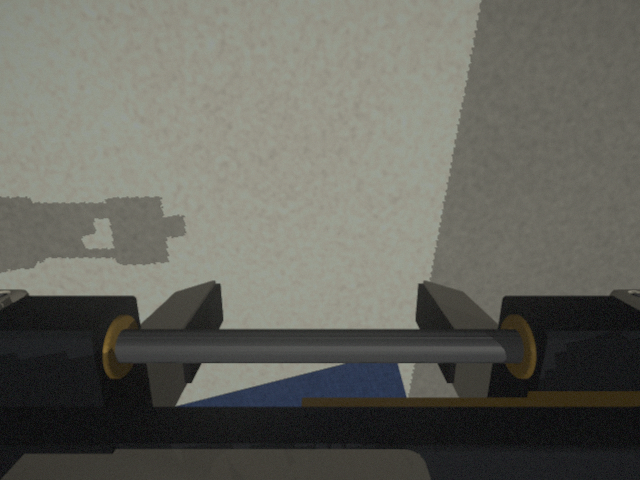

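The scene view shows two cases, with orange handles at about (262,152) and (330,200). The red meter is in its white caddy at (372,275); a smaller red look-alike stands at (413,317). Next I'll measure them.

Run:
```python
from h import *
for n in ['scene0','side0']:
    d=load(n); P=pts(d); hsv=cv2.cvtColor(d['img'],cv2.COLOR_RGB2HSV)
    H,S,V=[hsv[...,i].astype(int) for i in range(3)]
    ms={'orange':(H>5)&(H<18)&(S>150)&(V>110),'red':((H<4)|(H>175))&(S>150)&(V>60),'green':(H>50)&(H<75)&(S>120)&(V>60)}
    for k,m in ms.items():
        nn,lab,st,ce=cv2.connectedComponentsWithStats(m.astype(np.uint8),connectivity=8)
        for i in range(1,nn):
            if st[i,4]<40: continue
            q=P[(lab==i)&(d['range_z']>0)]
            print(n,k,st[i],ce[i].round(),'med',np.median(q,0).round(1),'p3',np.percentile(q,3,0).round(),'p97',np.percentile(q,97,0).round())
    # lids: points z 76..84
    for zr in [(73,86)]:
        m=((P[...,2]>zr[0])&(P[...,2]<zr[1])&(P[...,0]>200)&(P[...,0]<900)&(abs(P[...,1])<500)&(S<60)&(V<140)).astype(np.uint8)
        nn,lab,st,ce=cv2.connectedComponentsWithStats(m)
        for i in range(1,nn):
            if st[i,4]<500: continue
            q=P[lab==i]
            r=cv2.minAreaRect(q[:,:2].astype(np.float32)); print(n,'lid',st[i],r,np.median(q[:,2]))
```

```text
scene0 orange [246 143  29  18 101] [262. 150.] med [ 458.5 -321.1   71.3] p3 [ 450. -360.   67.] p97 [ 482. -272.   76.]
scene0 orange [313 191  33  22 129] [331. 200.] med [459.  -38.1  71.3] p3 [452. -79.  67.] p97 [484.  10.  76.]
scene0 red [364 244  24  49 583] [377. 266.] med [576.9 229.9 141.4] p3 [554. 184.  56.] p97 [594. 240. 148.]
scene0 red [404 295  18  45 470] [413. 316.] med [599.1 346.8  94.2] p3 [568. 324.   9.] p97 [609. 359. 108.]
scene0 green [352 281  39  31 132] [369. 301.] med [593.9 233.2   5.2] p3 [560. 160.   1.] p97 [612. 256.  10.]
scene0 green [382 363  41  18 457] [402. 371.] med [684.3 396.3  22.3] p3 [659. 364.  12.] p97 [707. 430.  28.]
scene0 lid [ 184  143   88   62 2656] ((588.7763061523438, -306.94818115234375), (200.3075714111328, 161.05519104003906), 5.604146480560303) 79.95159487124818
scene0 lid [ 248  191   97   74 3538] ((589.508544921875, -26.363731384277344), (203.3745880126953, 155.44024658203125), 5.002037525177002) 79.6675747705611
side0 orange [278 250  29  29 146] [290. 267.] med [461.1 -48.6  71.8] p3 [452. -83.  68.] p97 [489.   5.
[... 178 characters left out ...]
84.8 333.  106.4] p3 [565. 320. 104.] p97 [604. 351. 109.]
side0 red [286 168  12  23 178] [292. 175.] med [566.3 198.6 145.7] p3 [550. 176. 124.] p97 [587. 230. 149.]
side0 red [289 189  11  18  94] [294. 199.] med [559.9 176.8  84.6] p3 [550. 172.  58.] p97 [573. 182. 113.]
side0 green [296 162  22  10  73] [307. 166.] med [682.1 386.3  24.6] p3 [658. 360.  20.] p97 [702. 424.  29.]
side0 lid [ 288  214   99   66 3574] ((589.9181518554688, -27.1876220703125), (199.05075073242188, 155.95802307128906), 4.9208269119262695) 80.16569409404934
side0 lid [ 334  289  122   96 6238] ((589.4964599609375, -308.6997985839844), (202.3935089111328, 154.2398223876953), 5.866076469421387) 80.1589278330855
```

Run:
```python
import cv2
a=cv2.imread('pics/scene0.png')[170:350,230:430]; cv2.imwrite('pics/sc_c.png',cv2.resize(a,None,fx=4,fy=3.3))
a=cv2.imread('pics/side0.png')[120:400,220:480]; cv2.imwrite('pics/si_c.png',cv2.resize(a,None,fx=2.1,fy=2.1))
```

```text
(no output)
```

View pics/sc_c.png

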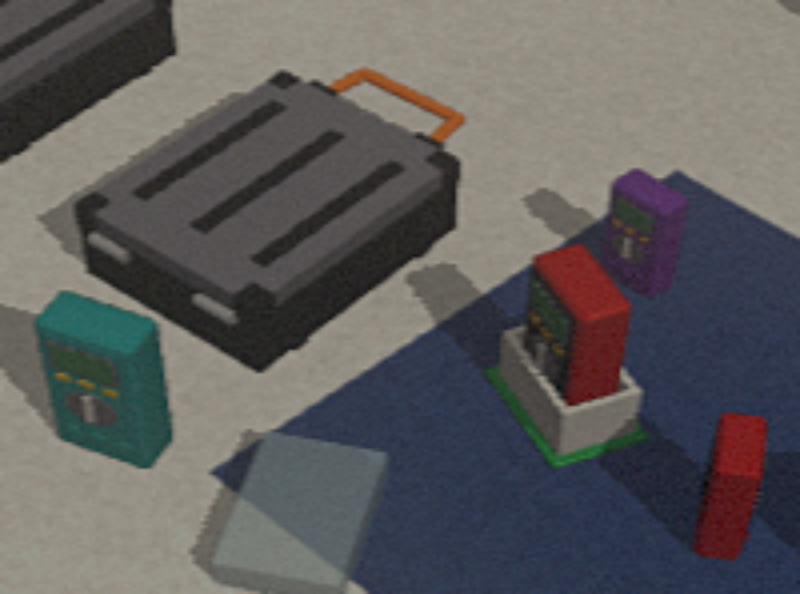

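View pics/si_c.png

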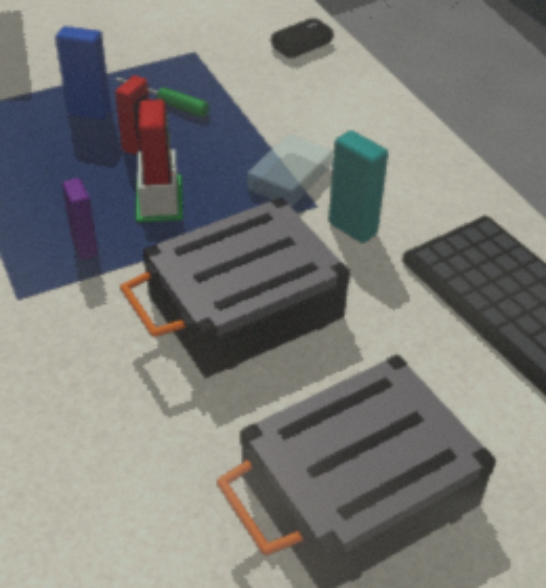

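Run:
```python
from h import *
for n in ['scene0','side0']:
    d=load(n); P=pts(d); hsv=cv2.cvtColor(d['img'],cv2.COLOR_RGB2HSV)
    H,S,V=[hsv[...,i].astype(int) for i in range(3)]
    near=(abs(P[...,0]-572)<70)&(abs(P[...,1]-208)<80)
    red=((H<6)|(H>172))&(S>120)
    for nm,m in [('top',near&(P[...,2]>136)),('redtop',near&red&(P[...,2]>138)),('box rim',near&(P[...,2]>48)&(P[...,2]<62)&(S<60)&(V>110)),('foot',near&(H>45)&(H<80)&(S>110)&(P[...,2]<14))]:
        q=P[m]; 
        if len(q)<5: print(n,nm,len(q)); continue
        print(n,nm,len(q),cv2.minAreaRect(q[:,:2].astype(np.float32)),'z',np.percentile(q[:,2],[5,50,95]).round(1),'mean',q.mean(0).round(1))
    # back/front planes between z 70..130
    for nm,m in [('body',near&(P[...,2]>70)&(P[...,2]<130))]:
        q=P[m]; print(n,nm,cv2.minAreaRect(q[:,:2].astype(np.float32)))
    for c in [(585,-30),(590,-307)]: pass
    near=(abs(P[...,0]-589)<170)&(P[...,2]>66)&(P[...,2]<78)
    o=(H>5)&(H<18)&(S>130)
    for y in(-39,-321):
        q=P[o&(abs(P[...,1]-y)<60)&(P[...,0]<463)]
        A=np.polyfit(q[:,1],q[:,0],1); print(n,'bar',y,q.mean(0).round(1),'y range',np.percentile(q[:,1],[1,99]).round(),'yaw',-np.arctan(A[0]))
```

```text
scene0 top 377 ((571.5374145507812, 207.18710327148438), (64.61231994628906, 35.117584228515625), 68.24848937988281) z [138.1 144.4 148.1] mean [573.3 209.1 144. ]
scene0 redtop 331 ((571.4139404296875, 208.148193359375), (62.91852569580078, 34.17579650878906), 68.24848937988281) z [140.3 144.7 148.1] mean [572.2 210.  144.6]
scene0 box rim 100 ((569.0534057617188, 208.32376098632812), (81.29759216308594, 49.33714294433594), 68.13898468017578) z [50.1 54.4 58.4] mean [582.5 229.9  54.2]
scene0 foot 150 ((571.017822265625, 207.81832885742188), (94.0626449584961, 62.20232009887695), 70.49207305908203) z [1.9 5.2 8.7] mean [590.  221.7   5. ]
scene0 body ((584.1288452148438, 210.0491943359375), (29.84237289428711, 67.36174774169922), 9.454601287841797)
scene0 bar -39 [451.  -32.8  71.8] y range [-80.   9.] yaw 0.4202329024337997
scene0 bar -321 [ 456.2 -315.2   71.2] y range [-359. -276.] yaw 0.06578674518557295
side0 top 206 ((570.6075439453125, 205.65208435058594), (66.43779754638672, 32.581703186035156), 69.35277557373047) z [137.8 145.3 148.2] mean [568.5 199.4 144.5]
side0 redtop 185 ((570.5427856445312, 204.84939575195312), (64.6084213256836, 32.46312713623047), 69.91854858398438) z [140.2 145.7 148.3] mean [568.2 200.2 145.1]
side0 box rim 61 ((569.79248046875, 204.793701171875), (79.19566345214844, 50.075103759765625), 69.02706146240234) z [50.  55.  57.2] mean [561.5 198.7  54.6]
side0 foot 81 ((570.8365478515625, 204.6579132080078), (96.13510131835938, 60.8306884765625), 68.1078109741211) z [2.9 5.7 8.5] mean [569.6 180.5   5.8]
side0 body ((573.9398803710938, 189.70660400390625), (59.221168518066406, 31.811376571655273), 24.561100006103516)
side0 bar -39 [457.1 -37.5  71.8] y range [-83.   3.] yaw 0.05142513948605346
side0 bar -321 [ 456.7 -322.6   72.2] y range [-364. -279.] yaw 0.06576709098713063
```

```bash
cat >> h.py <<'E'
from scipy.spatial.transform import Slerp
def Rt(yaw,tilt=0.):
    # tool down at yaw; tilt>0 tips tool pointing from down toward +x(tool yaw heading)
    return Rn.from_euler('z',yaw)*Rn.from_euler('y',-tilt)*Rn.from_euler('x',-np.pi/2)
def rows(wps,o=None,nd=2):
    """wps: list of (pos,R,jaw,n)"""
    o=o or arm.get_obs(); p0=np.array(o['eef_pos']); R0=Rn.from_euler('xyz',o['eef_rot'])
    out=[]; p,R=p0,R0
    for (pp,RR,j,n) in wps:
        pp=p if pp is None else np.array(pp,float); RR=R if RR is None else RR
        s=Slerp([0,1],Rn.concatenate([R,RR]))
        for k in range(1,n+1):
            P=p+(pp-p)*k/n; Q=s(k/n)
            out.append([[round(float(x),3)+0. for x in (R0.inv()*Q).as_rotvec()],[round(float(x),nd)+0. for x in R0.inv().apply(P-p0)/10],j])
        p,R=pp,RR
    for r in out: print(str(r).replace(' ','')+',')
    return out
def st():
    o=arm.get_obs(); print({k:np.round(o[k],3).tolist() for k in ['time_s','q','eef_pos','eef_rot','force','grip_width']}); return o
E
python3 - <<'E'
from h import *
rows([((454,-38.5,160),Rt(-1.484),0.33,10)])
E
```

```text
[[0.0,0.12,0.0],[4.47,0.47,-4.34],0.33],
[[0.0,0.24,0.0],[8.93,0.94,-8.67],0.33],
[[0.0,0.359,0.0],[13.4,1.41,-13.01],0.33],
[[0.0,0.479,0.0],[17.86,1.88,-17.34],0.33],
[[0.001,0.599,0.0],[22.33,2.35,-21.68],0.33],
[[0.001,0.719,0.0],[26.79,2.82,-26.01],0.33],
[[0.001,0.839,0.0],[31.26,3.29,-30.35],0.33],
[[0.001,0.959,0.0],[35.72,3.76,-34.69],0.33],
[[0.001,1.078,0.0],[40.19,4.23,-39.02],0.33],
[[0.001,1.198,0.001],[44.65,4.7,-43.36],0.33],
```

Emit:
apply_moves([
  [[0,0.12,0],[4.5,0,-4.3],0.33],
  [[0,0.24,0],[9,0,-8.7],0.33],
  [[0,0.36,0],[13.5,0,-13],0.33],
  [[0,0.48,0],[18,0,-17.3],0.33],
  [[0,0.6,0],[22.5,0,-21.7],0.33],
  [[0,0.72,0],[26.8,0.5,-26],0.33],
  [[0,0.84,0],[31.3,1.5,-30.4],0.33],
  [[0,0.96,0],[35.7,3,-34.7],0.33],
  [[0,1.08,0],[40.2,4.2,-39],0.33],
  [[0,1.2,0],[44.65,4.7,-43.4],0.33],
])

```text
time_s: 1.4
eef_pos: [452.6, -38.0, 159.6]
eef_rot: [-1.572, -0.0, -1.49]
force: [0.8, 1.0, 1.1]
grip_width: 30.5
```

Run:
```python
from h import *
st(); d=grab('wrist','w1')
P=pts(d); hsv=cv2.cvtColor(d['img'],cv2.COLOR_RGB2HSV)
m=(hsv[...,0]>5)&(hsv[...,0]<18)&(hsv[...,1]>140)&(hsv[...,2]>90)
v,u=np.nonzero(m); print(len(u),u.min(),u.max(),v.min(),v.max())
q=P[m]; print(np.percentile(q,[5,50,95],axis=0).round(1))
```

```text
{'time_s': 1.4, 'q': [-0.252, 0.263, 1.781, -0.001, 1.099, -0.332], 'eef_pos': [452.621, -38.025, 159.576], 'eef_rot': [-1.572, -0.0, -1.49], 'force': [0.773, 0.983, 1.053], 'grip_width': 30.467}
964 322 374 186 299
[[ 4.552e+02 -8.290e+01 -2.000e-01]
 [ 4.596e+02 -4.580e+01  7.140e+01]
 [ 4.884e+02 -6.100e+00  7.360e+01]]
```

View pics/w1.png

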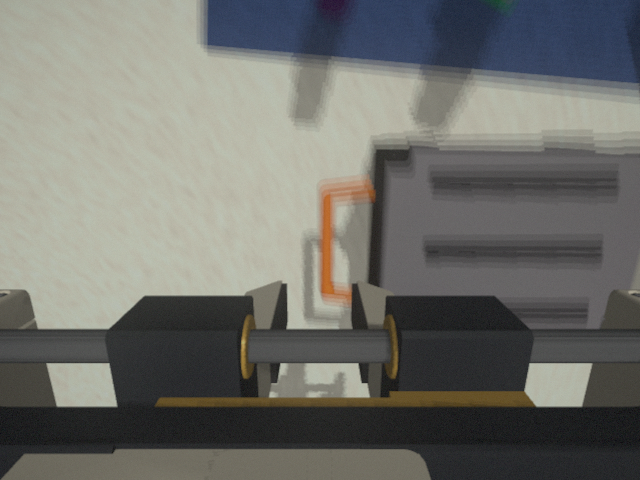

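Run:
```python
from h import *
st(); d=grab('wrist','w2')
hsv=cv2.cvtColor(d['img'],cv2.COLOR_RGB2HSV)
m=(hsv[...,0]>5)&(hsv[...,0]<18)&(hsv[...,1]>140)&(hsv[...,2]>90)
v,u=np.nonzero(m); print(len(u),u.min(),u.max(),v.min(),v.max())
for vv in range(190,300,12):
    uu=u[v==vv]; uu=uu[uu<345]
    if len(uu): print(vv,uu.min(),uu.max(),ray(d,uu.mean(),vv,67.5).round(1))
```

```text
{'time_s': 1.45, 'q': [-0.261, 0.269, 1.774, -0.005, 1.096, -0.332], 'eef_pos': [456.468, -44.261, 159.348], 'eef_rot': [-1.569, -0.005, -1.498], 'force': [4.412, -6.77, 0.885], 'grip_width': 30.013}
2217 312 364 163 286
190 312 323 [453.6  -9.3  67.5]
202 312 324 [454.6 -18.2  67.5]
214 313 324 [455.6 -27.2  67.5]
226 313 324 [456.2 -36.5  67.5]
238 313 324 [456.9 -45.9  67.5]
250 313 324 [457.6 -55.5  67.5]
262 314 324 [458.7 -65.3  67.5]
274 314 336 [464.1 -75.   67.5]
286 343 344 [479.6 -84.1  67.5]
```

Run:
```python
from h import *
st(); 
rows([((455.5,-39,100),Rt(-1.484),0.33,2),((455.5,-39,57),Rt(-1.484),0.33,3),(None,None,0.0,4)])
```

```text
{'time_s': 1.5, 'q': [-0.256, 0.266, 1.778, -0.003, 1.098, -0.332], 'eef_pos': [454.52, -40.991, 159.428], 'eef_rot': [-1.571, -0.002, -1.494], 'force': [-0.347, 0.217, -0.213], 'grip_width': 30.056}
[[0.0,-0.005,0.001],[-0.1,2.97,0.06],0.33],
[[0.0,-0.01,0.002],[-0.21,5.94,0.11],0.33],
[[0.0,-0.01,0.002],[-0.21,7.38,0.11],0.33],
[[0.0,-0.01,0.002],[-0.21,8.81,0.11],0.33],
[[0.0,-0.01,0.002],[-0.22,10.24,0.11],0.33],
[[0.0,-0.01,0.002],[-0.22,10.24,0.11],0.0],
[[0.0,-0.01,0.002],[-0.22,10.24,0.11],0.0],
[[0.0,-0.01,0.002],[-0.22,10.24,0.11],0.0],
[[0.0,-0.01,0.002],[-0.22,10.24,0.11],0.0],
```

Emit:
apply_moves([
  [[0,-0.005,0],[-0.1,3,0.05],0.33],
  [[0,-0.01,0],[-0.2,6,0.1],0.33],
  [[0,-0.01,0],[-0.2,7.4,0.1],0.33],
  [[0,-0.01,0],[-0.2,8.8,0.1],0.33],
  [[0,-0.01,0],[-0.2,10.2,0.1],0.33],
  [[0,-0.01,0],[-0.2,10.2,0.1],0.33],
  [[0,-0.01,0],[-0.2,10.2,0.1],0],
  [[0,-0.01,0],[-0.2,10.2,0.1],0],
  [[0,-0.01,0],[-0.2,10.2,0.1],0],
], squeeze=20)

```text
time_s: 2.62
eef_pos: [455.7, -39.3, 57.9]
eef_rot: [-1.57, -0.003, -1.484]
force: [1.4, -0.1, 0.2]
grip_width: 4.5
```

```bash
cat >> h.py <<'E'
def arc(yaw,th0,th1,n,jaw=0.,o=None,nd=1,L=232.,H=12.):
    """rows that move handle along arc from current pose at angle th0 to th1"""
    o=o or arm.get_obs(); R0=Rn.from_euler('xyz',o['eef_rot']); ax=np.array([np.cos(yaw),np.sin(yaw),0])
    f=lambda t:(-L*np.cos(t)+H*np.sin(t))*ax+(L*np.sin(t)+H*np.cos(t))*np.array([0,0,1.])
    for k in range(1,n+1):
        t=th0+(th1-th0)*k/n; s=R0.inv().apply(f(t)-f(th0))/10
        print(f'[[0,0,0],[{s[0]:.2f},{s[1]:.2f},{s[2]:.2f}],{jaw}],')
E
python3 - <<'E'
from h import *
st(); arc(0.087,0,0.4,8); arc(0.087,0.4,0.85,8)
E
```

```text
{'time_s': 2.625, 'q': [-0.252, 0.412, 1.903, -0.003, 0.825, -0.337], 'eef_pos': [455.664, -39.286, 57.854], 'eef_rot': [-1.57, -0.003, -1.484], 'force': [1.432, -0.05, 0.226], 'grip_width': 4.487}
[[0,0,0],[0.00,-1.16,0.09],0.0],
[[0,0,0],[0.01,-2.31,0.24],0.0],
[[0,0,0],[0.01,-3.45,0.44],0.0],
[[0,0,0],[0.01,-4.58,0.70],0.0],
[[0,0,0],[0.02,-5.70,1.02],0.0],
[[0,0,0],[0.02,-6.80,1.40],0.0],
[[0,0,0],[0.02,-7.88,1.82],0.0],
[[0,0,0],[0.02,-8.94,2.31],0.0],
[[0,0,0],[0.00,-1.16,0.60],0.0],
[[0,0,0],[0.01,-2.28,1.27],0.0],
[[0,0,0],[0.01,-3.36,2.00],0.0],
[[0,0,0],[0.01,-4.41,2.79],0.0],
[[0,0,0],[0.01,-5.40,3.64],0.0],
[[0,0,0],[0.02,-6.35,4.54],0.0],
[[0,0,0],[0.02,-7.24,5.50],0.0],
[[0,0,0],[0.02,-8.08,6.50],0.0],
```

Run:
```python
from h import *
d=grab('wrist','w3'); st(); s=grab('side','s3'); st()
a=s['img'][220:340,230:400,::-1]; cv2.imwrite('pics/s3c.png',cv2.resize(a,None,fx=4,fy=4))
```

```text
{'time_s': 2.675, 'q': [-0.252, 0.412, 1.903, -0.003, 0.825, -0.337], 'eef_pos': [455.567, -39.233, 57.756], 'eef_rot': [-1.57, -0.003, -1.484], 'force': [-0.398, 0.351, -0.038], 'grip_width': 2.539}
{'time_s': 2.725, 'q': [-0.252, 0.412, 1.903, -0.003, 0.825, -0.337], 'eef_pos': [455.524, -39.243, 57.713], 'eef_rot': [-1.57, -0.003, -1.484], 'force': [-0.204, 0.491, -0.001], 'grip_width': 0.948}
```

View pics/w3.png

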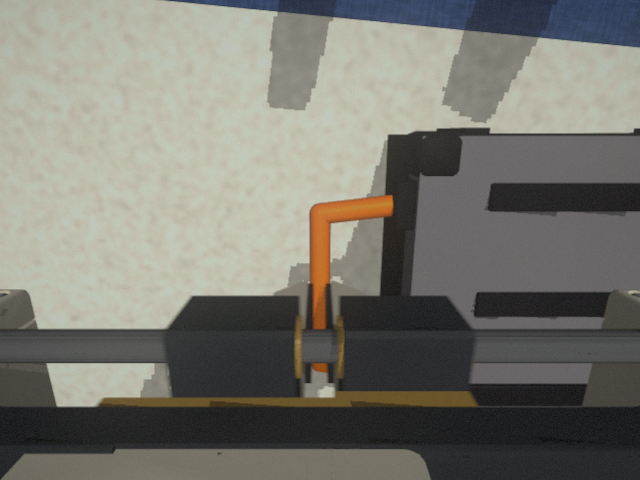

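View pics/s3c.png

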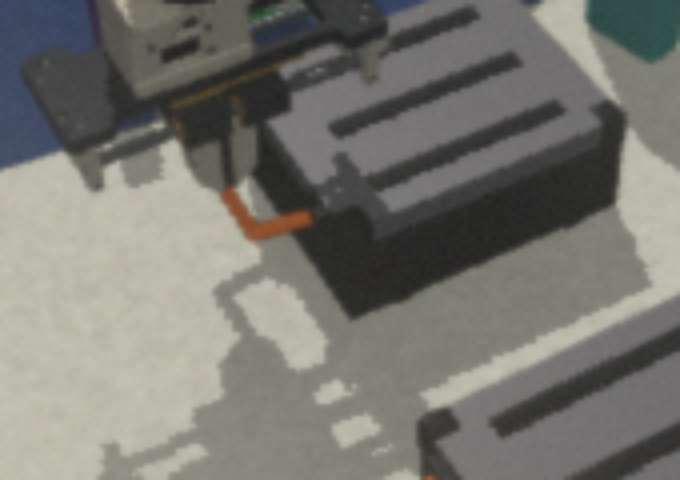

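Emit:
apply_moves([
  [[0,0,0],[0,0,0],0],
  [[0,0,0],[0,-0.8,0],0],
])

```text
time_s: 2.98
eef_pos: [455.1, -39.1, 65.6]
eef_rot: [-1.572, -0.002, -1.484]
force: [-0.7, 0.3, -0.0]
grip_width: 0.5
```

Run:
```python
from h import *
d=grab('wrist','w4'); st()
```

```text
{'time_s': 3.025, 'q': [-0.252, 0.397, 1.893, -0.003, 0.849, -0.337], 'eef_pos': [455.975, -39.294, 66.857], 'eef_rot': [-1.569, -0.003, -1.484], 'force': [1.299, 0.595, 1.296], 'grip_width': 0.351}
```

View pics/w4.png

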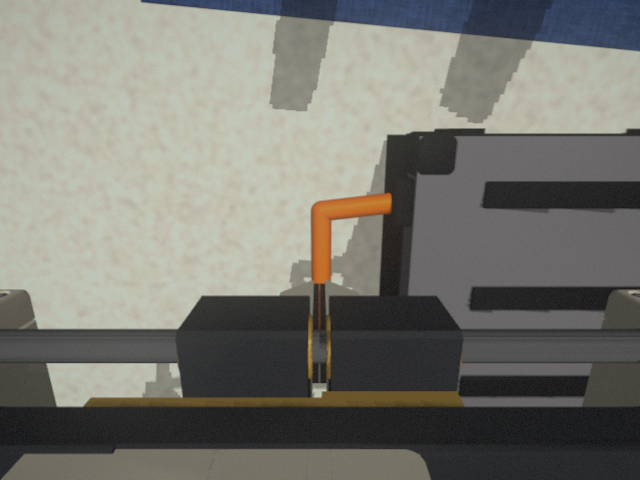

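```bash
python3 - <<'E'
from h import *
for f in['w3','w4']:
    d=load(f); P=pts(d); print(d['fx'],-d['R'].T@d['t'])
    for (u,v) in [(320,230),(320,270),(312,290),(330,290),(312,310),(303,330),(335,330),(320,365),(320,385),(350,205)]: print(f,u,v,d['img'][v,u],P[v,u].round(1))
d=load('s3');P=pts(d); hsv=cv2.cvtColor(d['img'],cv2.COLOR_RGB2HSV)
for (u,v) in [(280,262),(285,264),(287,267),(289,270),(293,277),(300,276)]: print(u,v,d['img'][v,u],P[v,u].round(1))
E
python3 - <<'E'
import cv2
a=cv2.imread('pics/s3.png')[230:290,260:320]; cv2.imwrite('pics/s3d.png',cv2.resize(a,None,fx=9,fy=9,interpolation=0))
E
```

```text
367.3600225637019 [449.636745    37.00203188 235.3431309 ]
w3 320 230 [196 117  52] [453.8  -6.1  72.6]
w3 320 270 [195 114  42] [455.5 -25.3  73.4]
w3 312 290 [90 57 44] [452.4 -30.7  84.7]
w3 330 290 [73 69 62] [460.1 -28.5  88.3]
w3 312 310 [83 49 28] [452.7 -30.3 104.7]
w3 303 330 [62 57 53] [449.7  -9.5 155.9]
w3 335 330 [51 49 43] [457.2  -7.2 158.6]
w3 320 365 [148  76  24] [460.1 -77.8  72.3]
w3 320 385 [134 130 122] [449.6  37.  235.3]
w3 350 205 [196 116  47] [466.4   6.4  71.4]
367.3600225637019 [449.37174167  37.07389773 243.17446845]
w4 320 230 [196 115  45] [453.5  -8.1  72.5]
w4 320 270 [197 114  47] [455.3 -28.5  72.5]
w4 312 290 [123 119 105] [451.8 -28.9  96.3]
w4 330 290 [128 122 107] [459.6 -28.4  96. ]
w4 312 310 [103  99  89] [452.2 -29.8 113.2]
w4 303 330 [40 41 40] [449.4  -3.8 173.2]
w4 335 330 [46 44 45] [456.2  -3.2 173.2]
w4 320 365 [63 61 55] [456.4 -42.2 130.6]
w4 320 385 [134 132 121] [ 4.661e+02 -1.522e+02 -2.000e-01]
w4 350 205 [192 128  51] [466.7   5.   70.9]
280 262 [101  99  89] [442.9 -49.8 102. ]
285 264 [89 87 79] [453.4 -52.   92.8]
287 267 [121  74  48] [459.1 -45.   73.3]
289 270 [133  79  50] [460.8 -53.5  70.7]
293 277 [143  76  39] [460.9 -80.1  73.2]
300 276 [149  82  47] [476.6 -84.   73.4]
```

View pics/s3d.png

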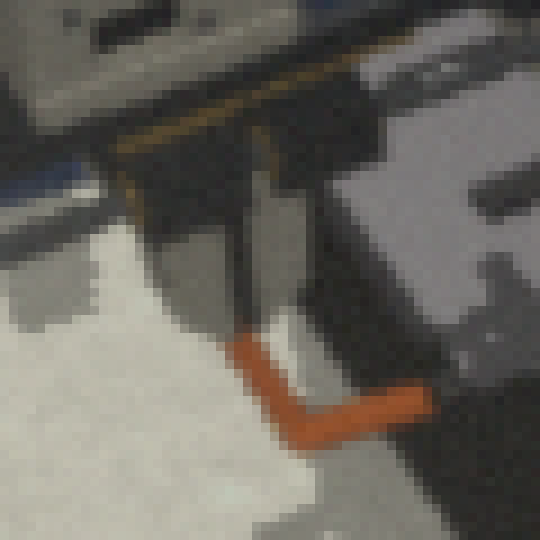

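Run:
```python
from h import *
for f,z in[('w3',57.8),('w4',66.9)]:
    d=load(f); P=pts(d)
    for zz in (z-8,z,z+11,z+25,z+40): print(f,zz,proj(d,[450,-29.5,zz]).round())
    for v in range(274,312,3): print(v,[ (d['range_z'][v,u].round(), P[v,u,2].round()) for u in (308,314,326,332)])
d=load('s3')
for zz in (50,58,69,80): print(zz,proj(d,[455,-48.7,zz]).round(), proj(d,[447,-48.7,zz]).round())
```

```text
w3 49.8 [309. 261.]
w3 57.8 [309. 266.]
w3 68.8 [308. 274.]
w3 82.8 [307. 285.]
w3 97.8 [306. 300.]
274 [(np.float32(253.0), np.float64(-1.0)), (np.float32(175.0), np.float64(72.0)), (np.float32(177.0), np.float64(70.0)), (np.float32(252.0), np.float64(1.0))]
277 [(np.float32(252.0), np.float64(1.0)), (np.float32(175.0), np.float64(72.0)), (np.float32(177.0), np.float64(71.0)), (np.float32(252.0), np.float64(1.0))]
280 [(np.float32(171.0), np.float64(77.0)), (np.float32(176.0), np.float64(72.0)), (np.float32(177.0), np.float64(72.0)), (np.float32(169.0), np.float64(78.0))]
283 [(np.float32(168.0), np.float64(80.0)), (np.float32(177.0), np.float64(71.0)), (np.float32(171.0), np.float64(77.0)), (np.float32(166.0), np.float64(82.0))]
286 [(np.float32(166.0), np.float64(82.0)), (np.float32(177.0), np.float64(72.0)), (np.float32(167.0), np.float64(81.0)), (np.float32(163.0), np.float64(85.0))]
289 [(np.float32(164.0), np.float64(84.0)), (np.float32(177.0), np.float64(73.0)), (np.float32(163.0), np.float64(85.0)), (np.float32(160.0), np.float64(88.0))]
292 [(np.float32(161.0), np.float64(8
[... 2719 characters left out ...]
.0), np.float64(104.0)), (np.float32(149.0), np.float64(107.0)), (np.float32(92.0), np.float64(160.0))]
304 [(np.float32(90.0), np.float64(162.0)), (np.float32(150.0), np.float64(107.0)), (np.float32(147.0), np.float64(110.0)), (np.float32(91.0), np.float64(161.0))]
307 [(np.float32(89.0), np.float64(163.0)), (np.float32(148.0), np.float64(109.0)), (np.float32(145.0), np.float64(112.0)), (np.float32(89.0), np.float64(163.0))]
310 [(np.float32(88.0), np.float64(163.0)), (np.float32(145.0), np.float64(112.0)), (np.float32(142.0), np.float64(115.0)), (np.float32(86.0), np.float64(165.0))]
50 [287. 275.] [283. 276.]
58 [286. 273.] [283. 274.]
69 [286. 270.] [283. 271.]
80 [286. 267.] [282. 268.]
```

Run:
```python
from h import *
for f,tz in [('wrist0',206.6),('w2',159.4),('w3',57.8),('w4',66.8)]:
    d=load(f); P=pts(d); z=P[...,2]
    m=(z>tz-20)&(z<tz+70)&(np.hypot(P[...,0]-(-d['R'].T@d['t'])[0],P[...,1]-(-d['R'].T@d['t'])[1])<120)
    m[:270]=False
    print(f,np.percentile(z[m]-tz,[0,1,3,10,30]).round(1), m.sum())
```

```text
wrist0 [18.1 20.5 22.3 27.3 37.6] 6353
w2 [18.4 20.4 22.3 27.1 35.5] 3504
w3 [-19.8 -11.1   4.3  14.3  21.3] 8154
w4 [-19.9  -8.6  -0.7  11.5  12.5] 6598
```

The readings disagree: the wrist depth puts the fingertips about 18 mm behind the reported TCP, where the text says 8 mm ahead of it. The fingers also closed above the bar. I'll treat the true grasp point as 37 mm behind the reported TCP, go lower and check.

Emit:
apply_moves([
  [[0,0,0],[0,0,0],0.33],
  [[0,0,0],[0,0,0],0.33],
  [[0,0,0],[0,0,0],0.33],
  [[0,0,0],[0,1.2,0],0.33],
  [[0,0,0],[0,2.4,0],0.33],
  [[0,0,0],[0,3.6,0],0.33],
  [[0,0,0],[0,3.6,0],0],
  [[0,0,0],[0,3.6,0],0],
  [[0,0,0],[0,3.6,0],0],
])

```text
time_s: 4.15
eef_pos: [456.1, -39.5, 31.1]
eef_rot: [-1.569, -0.003, -1.484]
force: [-0.5, -0.6, -2.0]
grip_width: 9.1
```

Run:
```python
from h import *
d=grab('wrist','w5'); st();
```

```text
{'time_s': 4.2, 'q': [-0.252, 0.459, 1.927, -0.004, 0.754, -0.337], 'eef_pos': [456.05, -39.476, 31.049], 'eef_rot': [-1.569, -0.003, -1.484], 'force': [-0.641, -0.205, -0.714], 'grip_width': 9.437}
```

View pics/w5.png

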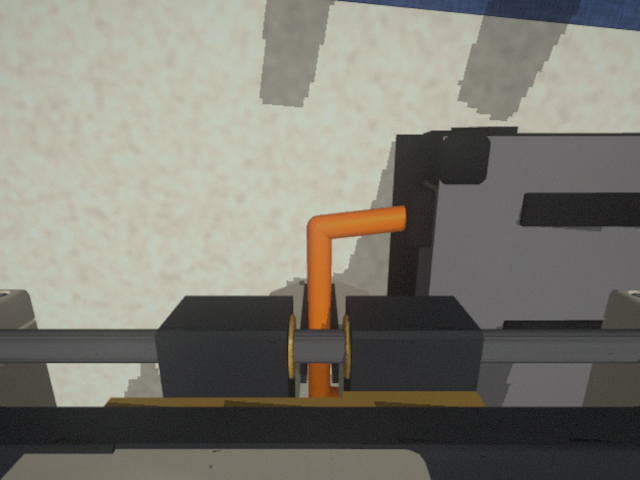

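The jaws stopped at about 9.4 mm, so they hold the bar. Now I lift along the arc.

Emit:
apply_moves([
  [[0,0,0],[0,-1.2,0.1],0],
  [[0,0,0],[0,-2.3,0.2],0],
  [[0,0,0],[0,-3.5,0.4],0],
  [[0,0,0],[0,-4.6,0.7],0],
  [[0,0,0],[0,-5.7,1.0],0],
  [[0,0,0],[0,-6.8,1.4],0],
  [[0,0,0],[0,-7.9,1.8],0],
  [[0,0,0],[0,-8.9,2.3],0],
  [[0,0,0],[0,-10.0,2.9],0],
  [[0,0,0],[0,-11.0,3.5],0],
])

```text
time_s: 5.45
eef_pos: [489.0, -36.4, 141.4]
eef_rot: [-1.574, -0.003, -1.483]
force: [-6.0, -4.9, -2.1]
grip_width: 9.3
```

Run:
```python
from h import *
st(); arc(0.087,0.49,0.89,8)
```

```text
{'time_s': 5.45, 'q': [-0.228, 0.347, 1.714, -0.005, 1.082, -0.313], 'eef_pos': [489.031, -36.428, 141.446], 'eef_rot': [-1.574, -0.003, -1.483], 'force': [-6.045, -4.907, -2.077], 'grip_width': 9.347}
[[0,0,0],[0.00,-0.98,0.62],0.0],
[[0,0,0],[0.01,-1.93,1.29],0.0],
[[0,0,0],[0.01,-2.85,2.00],0.0],
[[0,0,0],[0.01,-3.72,2.76],0.0],
[[0,0,0],[0.02,-4.56,3.57],0.0],
[[0,0,0],[0.02,-5.36,4.41],0.0],
[[0,0,0],[0.02,-6.12,5.30],0.0],
[[0,0,0],[0.03,-6.83,6.21],0.0],
```

Emit:
apply_moves([
  [[0,0,0],[0,-1.0,0.6],0],
  [[0,0,0],[0,-1.9,1.3],0],
  [[0,0,0],[0,-2.9,2.0],0],
  [[0,0,0],[0,-3.7,2.8],0],
  [[0,0,0],[0,-4.6,3.6],0],
  [[0,0,0],[0,-5.4,4.4],0],
  [[0,0,0],[0,-6.1,5.3],0],
  [[0,0,0],[0,-6.5,5.7],0],
  [[0,0,0],[0,-6.5,5.7],0],
])

```text
time_s: 6.58
eef_pos: [546.4, -31.5, 207.5]
eef_rot: [-1.573, -0.004, -1.483]
force: [-3.3, -4.5, 1.7]
grip_width: 8.9
```

Run:
```python
from h import *
st(); grab('wrist','w6'); grab('side','s6')
```

```text
{'time_s': 6.575, 'q': [-0.195, 0.384, 1.46, -0.005, 1.299, -0.281], 'eef_pos': [546.412, -31.458, 207.487], 'eef_rot': [-1.573, -0.004, -1.483], 'force': [-3.257, -4.468, 1.678], 'grip_width': 8.911}
```

View pics/s6.png

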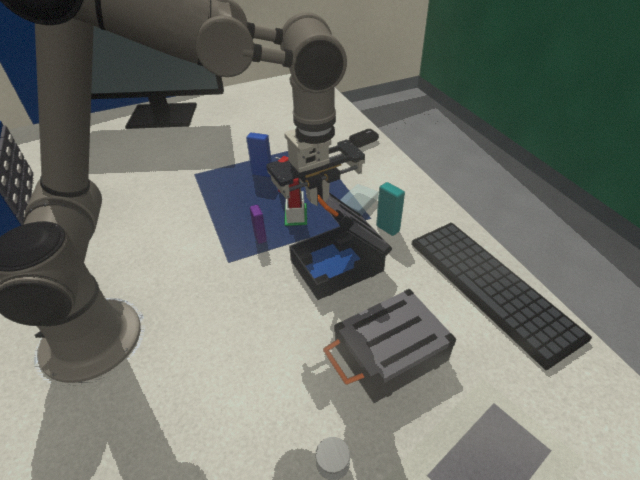

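Case A's lid is up at about 0.87 rad, with the bed showing at about (330,262). I'll release, retreat upward and watch.

Emit:
apply_moves([
  [[0,0,0],[0,0,0],0.2],
  [[0,0,0],[0,0,0],0.2],
  [[0,0,0],[0,-2,0],0.2],
  [[0,0,0],[0,-5,0],0.3],
  [[0,0,0],[0,-8,0],0.3],
  [[0,0,0],[0,-8,0],0.3],
])

```text
time_s: 7.42
eef_pos: [547.9, -30.8, 290.0]
eef_rot: [-1.567, -0.005, -1.483]
force: [-0.3, -0.6, -1.2]
grip_width: 27.5
```

```bash
cat >> h.py <<'E'
def lidang(n,f,y0,hx,hyaw):
    d=grab(n,f); P=pts(d); hsv=cv2.cvtColor(d['img'],cv2.COLOR_RGB2HSV)
    m=(hsv[...,0]>5)&(hsv[...,0]<18)&(hsv[...,1]>130)&(abs(P[...,1]-y0)<70)&(P[...,0]>430)&(P[...,0]<800)
    q=P[m]; h=np.array([687,y0+20]); r=(q[:,:2]-h)@np.array([np.cos(hyaw),np.sin(hyaw)]); 
    rad=np.hypot(r,q[:,2]-55); k=rad>222; th=np.arctan2(q[k,2]-55,-r[k]); print(f,'n',k.sum(),'th',np.percentile(th,[10,50,90]).round(3)-0.05, 'z',np.median(q[k,2]).round(1)); return d
E
python3 - <<'E'
from h import *
st(); lidang('scene','c7',-39,0,0.087); lidang('side','s7',-39,0,.087)
E
```

```text
{'time_s': 7.425, 'q': [-0.194, 0.335, 1.306, -0.004, 1.495, -0.281], 'eef_pos': [547.904, -30.826, 290.04], 'eef_rot': [-1.567, -0.005, -1.483], 'force': [-0.328, -0.612, -1.24], 'grip_width': 27.475}
c7 n 60 th [0.13  0.143 0.155] z 99.6
s7 n 90 th [0.015 0.023 0.032] z 71.8
```

Emit:
apply_moves([
  [[0,0,0],[0,0,0],0.3],
  [[0,0,0],[0,0,0],0.3],
  [[0,0,0],[0,0,0],0.3],
  [[0,0,0],[0,0,0],0.3],
  [[0,0,0],[0,0,0],0.3],
  [[0,0,0],[0,0,0],0.3],
  [[0,0,0],[0,0,0],0.3],
  [[0,0,0],[0,0,0],0.3],
])

```text
time_s: 8.52
eef_pos: [546.4, -30.7, 287.0]
eef_rot: [-1.573, -0.004, -1.483]
force: [0.2, -0.1, -0.7]
grip_width: 27.3
```

Run:
```python
from h import *
st(); lidang('scene','c8',-39,0,0.087); lidang('side','s8',-39,0,.087)
```

```text
{'time_s': 8.525, 'q': [-0.194, 0.338, 1.311, -0.004, 1.494, -0.281], 'eef_pos': [546.445, -30.744, 287.045], 'eef_rot': [-1.573, -0.004, -1.483], 'force': [0.237, -0.128, -0.726], 'grip_width': 27.308}
c8 n 109 th [0.005 0.021 0.036] z 71.5
s8 n 113 th [0.013 0.022 0.032] z 71.7
```

View pics/s8.png

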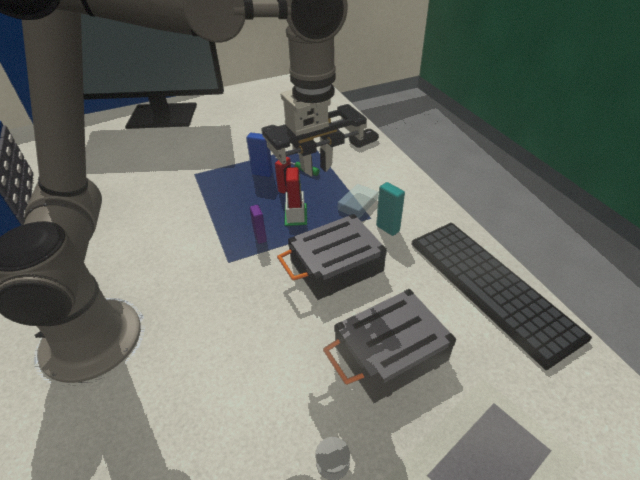

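Case A's lid sank shut within a second of release. The side view shows it closed at (335,255), so case B should hold. I'll lift B and check it.

Run:
```python
from h import *
rows([((455.7,-321.5,110),Rt(-1.471),0.33,7)])
```

```text
[[0.0,-0.002,0.001],[4.02,2.55,-1.65],0.33],
[[0.001,-0.003,0.001],[8.03,5.09,-3.3],0.33],
[[0.001,-0.005,0.002],[12.05,7.64,-4.95],0.33],
[[0.001,-0.007,0.002],[16.06,10.19,-6.6],0.33],
[[0.002,-0.009,0.003],[20.08,12.74,-8.25],0.33],
[[0.002,-0.01,0.003],[24.09,15.28,-9.9],0.33],
[[0.002,-0.012,0.004],[28.11,17.83,-11.55],0.33],
```

Emit:
apply_moves([
  [[0,0,0],[4,1.5,-1.7],0.33],
  [[0,0,0],[8,3.5,-3.3],0.33],
  [[0,-0.005,0],[12,6,-5],0.33],
  [[0,-0.007,0],[16,9,-6.6],0.33],
  [[0,-0.009,0],[20.1,12,-8.3],0.33],
  [[0,-0.01,0],[24.1,15,-9.9],0.33],
  [[0,-0.012,0],[28.1,17.8,-11.6],0.33],
  [[0,-0.012,0],[28.1,17.8,-11.6],0.33],
])

```text
time_s: 9.62
eef_pos: [453.1, -323.2, 108.0]
eef_rot: [-1.576, -0.001, -1.475]
force: [-0.2, 0.6, -0.4]
grip_width: 30.6
```

Run:
```python
from h import *
d=grab('wrist','w9'); st()
hsv=cv2.cvtColor(d['img'],cv2.COLOR_RGB2HSV)
m=(hsv[...,0]>5)&(hsv[...,0]<18)&(hsv[...,1]>140)&(hsv[...,2]>90)
v,u=np.nonzero(m); print(len(u),u.min(),u.max(),v.min(),v.max())
for vv in range(v.min(),v.max(),10):
    uu=u[v==vv]; uu=uu[uu<345]
    if len(uu): print(vv,uu.min(),uu.max(),ray(d,uu.mean(),vv,67.5).round(1))
rows([((456,-321.5,31),Rt(-1.471),0.33,6)])
```

```text
{'time_s': 9.675, 'q': [-0.752, 0.495, 1.572, -0.004, 1.076, -0.847], 'eef_pos': [454.319, -322.124, 109.358], 'eef_rot': [-1.574, -0.002, -1.474], 'force': [0.474, 0.142, 0.528], 'grip_width': 30.491}
3046 316 380 180 325
190 317 344 [ 456.2 -279.5   67.5]
200 316 338 [ 454.8 -285.7   67.5]
210 316 330 [ 453.  -292.    67.5]
220 316 330 [ 453.6 -298.2   67.5]
230 316 330 [ 454.2 -304.4   67.5]
240 316 330 [ 454.8 -310.8   67.5]
250 316 330 [ 455.4 -317.3   67.5]
260 316 330 [ 456.1 -323.8   67.5]
270 316 330 [ 456.7 -330.5   67.5]
280 316 330 [ 457.4 -337.3   67.5]
290 317 330 [ 458.4 -344.2   67.5]
300 317 329 [ 458.8 -351.3   67.5]
310 317 340 [ 463.1 -358.1   67.5]
320 319 344 [ 465.8 -365.1   67.5]
[[0.001,0.0,0.0],[-0.01,1.31,0.03],0.33],
[[0.001,-0.001,0.001],[-0.02,2.61,0.07],0.33],
[[0.002,-0.001,0.001],[-0.03,3.92,0.1],0.33],
[[0.002,-0.002,0.001],[-0.04,5.22,0.13],0.33],
[[0.003,-0.002,0.002],[-0.05,6.53,0.17],0.33],
[[0.003,-0.003,0.002],[-0.06,7.84,0.2],0.33],
```

Emit:
apply_moves([
  [[0,0,0],[0,2,0.1],0.33],
  [[0,0,0],[0,4,0.15],0.33],
  [[0,0,0],[0,5.5,0.2],0.33],
  [[0,0,0],[0,7.0,0.2],0.33],
  [[0,0,0],[0,7.8,0.2],0.33],
  [[0,0,0],[0,7.8,0.2],0],
  [[0,0,0],[0,7.8,0.2],0],
  [[0,0,0],[0,7.8,0.2],0],
  [[0,0,0],[0,7.8,0.2],0],
])

```text
time_s: 10.8
eef_pos: [454.9, -322.5, 31.8]
eef_rot: [-1.576, -0.002, -1.473]
force: [-4.7, -1.1, 1.9]
grip_width: 9.1
```

Emit:
apply_moves([
  [[0,0,0],[0,-1.2,0.1],0],
  [[0,0,0],[0,-2.3,0.2],0],
  [[0,0,0],[0,-3.5,0.4],0],
  [[0,0,0],[0,-4.6,0.7],0],
  [[0,0,0],[0,-5.7,1.0],0],
  [[0,0,0],[0,-6.8,1.4],0],
  [[0,0,0],[0,-7.9,1.8],0],
  [[0,0,0],[0,-8.9,2.3],0],
  [[0,0,0],[0,-10.0,2.9],0],
  [[0,0,0],[0,-11.0,3.5],0],
])

```text
time_s: 12.05
eef_pos: [488.1, -319.0, 142.6]
eef_rot: [-1.581, -0.001, -1.474]
force: [-10.7, -2.0, 4.0]
grip_width: 9.1
```

Emit:
apply_moves([
  [[0,0,0],[0,-1.0,0.6],0],
  [[0,0,0],[0,-1.9,1.3],0],
  [[0,0,0],[0,-2.9,2.0],0],
  [[0,0,0],[0,-3.7,2.8],0],
  [[0,0,0],[0,-4.6,3.6],0],
  [[0,0,0],[0,-5.4,4.4],0],
  [[0,0,0],[0,-6.1,5.3],0],
  [[0,0,0],[0,-6.5,5.7],0],
  [[0,0,0],[0,-6.5,5.7],0],
])

```text
time_s: 13.18
eef_pos: [546.0, -313.2, 208.6]
eef_rot: [-1.58, -0.003, -1.473]
force: [-5.7, -0.3, 6.9]
grip_width: 9.3
```

Run:
```python
from h import *
st()
```

```text
{'time_s': 13.175, 'q': [-0.638, 0.541, 1.201, -0.008, 1.405, -0.734], 'eef_pos': [545.985, -313.231, 208.64], 'eef_rot': [-1.58, -0.003, -1.473], 'force': [-5.738, -0.255, 6.936], 'grip_width': 9.272}
```

Emit:
apply_moves([
  [[0,0,0],[0,0,0],0.2],
  [[0,0,0],[0,0,0],0.2],
  [[0,0,0],[0,-2,0],0.2],
  [[0,0,0],[0,-5,0],0.2],
  [[0,0,0],[0,-5,0],0.2],
  [[0,0,0],[0,-5,0],0.2],
  [[0,0,0],[0,-5,0],0.2],
  [[0,0,0],[0,-5,0],0.2],
])

```text
time_s: 14.18
eef_pos: [546.2, -312.9, 257.7]
eef_rot: [-1.581, -0.001, -1.473]
force: [-0.2, 0.1, 1.2]
grip_width: 18.5
```

Run:
```python
from h import *
st(); lidang('scene','c10',-321,0,0.1); lidang('side','s10',-321,0,.1); grab('wrist','w10')
```

```text
{'time_s': 14.175, 'q': [-0.638, 0.519, 1.107, -0.008, 1.523, -0.735], 'eef_pos': [546.215, -312.872, 257.717], 'eef_rot': [-1.581, -0.001, -1.473], 'force': [-0.205, 0.084, 1.171], 'grip_width': 18.464}
c10 n 121 th [0.865 0.882 0.899] z 243.7
s10 n 232 th [0.866 0.88  0.895] z 244.7
```

View pics/s10.png

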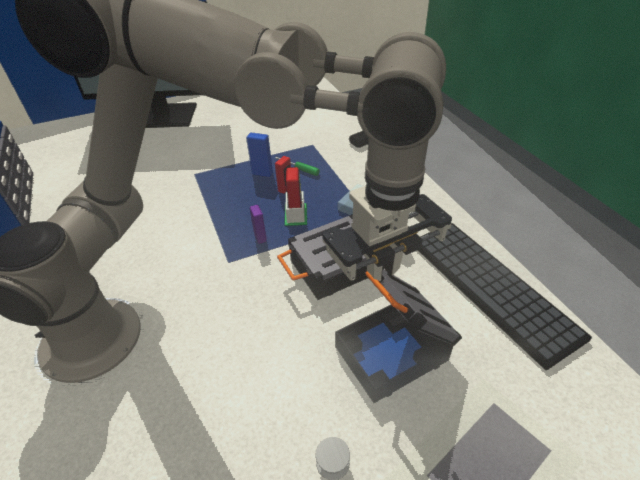

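View pics/w10.png

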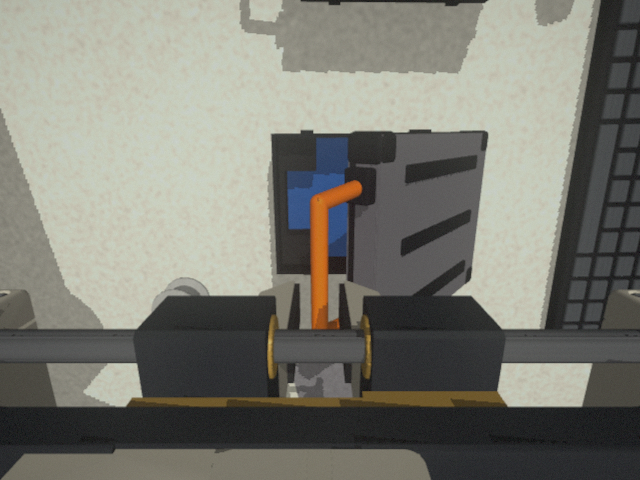

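Lid B stays at 0.88 rad on its own. I'll re-grip it and open it to about 1.4 rad for access.

Run:
```python
from h import *
arc(0.1,0.87,1.42,11)
```

```text
[[0,0,0],[-0.00,-0.69,0.94],0.0],
[[0,0,0],[-0.00,-1.33,1.90],0.0],
[[0,0,0],[-0.00,-1.92,2.90],0.0],
[[0,0,0],[-0.00,-2.46,3.93],0.0],
[[0,0,0],[-0.01,-2.95,4.99],0.0],
[[0,0,0],[-0.01,-3.38,6.06],0.0],
[[0,0,0],[-0.01,-3.76,7.16],0.0],
[[0,0,0],[-0.01,-4.09,8.28],0.0],
[[0,0,0],[-0.01,-4.36,9.41],0.0],
[[0,0,0],[-0.01,-4.57,10.55],0.0],
[[0,0,0],[-0.02,-4.72,11.70],0.0],
```

Emit:
apply_moves([
  [[0,0,0],[0,2.5,0],0.2],
  [[0,0,0],[0,4.9,0],0.2],
  [[0,0,0],[0,4.9,0],0.2],
  [[0,0,0],[0,4.9,0],0],
  [[0,0,0],[0,4.9,0],0],
  [[0,0,0],[0,4.9,0],0],
])

```text
time_s: 15.08
eef_pos: [546.2, -313.5, 210.5]
eef_rot: [-1.579, -0.004, -1.473]
force: [-1.3, -1.0, 3.0]
grip_width: 8.8
```

Emit:
apply_moves([
  [[0,0,0],[0,-0.7,0.9],0],
  [[0,0,0],[0,-1.3,1.9],0],
  [[0,0,0],[0,-1.9,2.9],0],
  [[0,0,0],[0,-2.5,3.9],0],
  [[0,0,0],[0,-2.9,5.0],0],
  [[0,0,0],[0,-3.4,6.1],0],
  [[0,0,0],[0,-3.8,7.2],0],
  [[0,0,0],[0,-4.1,8.3],0],
  [[0,0,0],[0,-4.4,9.4],0],
  [[0,0,0],[0,-4.6,10.5],0],
])

```text
time_s: 16.32
eef_pos: [650.9, -303.0, 256.4]
eef_rot: [-1.58, -0.004, -1.473]
force: [-2.7, -0.2, 2.1]
grip_width: 9.4
```

Emit:
apply_moves([
  [[0,0,0],[0,-0.2,1.2],0],
  [[0,0,0],[0,-0.2,1.2],0.15],
  [[0,0,0],[0,-0.2,1.2],0.2],
  [[0,0,0],[0,-3,1.2],0.2],
  [[0,0,0],[0,-6,1.2],0.2],
  [[0,0,0],[0,-6,1.2],0.2],
])

```text
time_s: 17.08
eef_pos: [663.8, -302.0, 319.6]
eef_rot: [-1.575, -0.007, -1.473]
force: [-0.8, -0.0, 0.6]
grip_width: 18.4
```

Run:
```python
from h import *
st(); lidang('scene','c11',-321,0,0.1); lidang('side','s11',-321,0,.1)
```

```text
{'time_s': 17.075, 'q': [-0.528, 0.76, 0.512, -0.008, 1.869, -0.628], 'eef_pos': [663.813, -302.028, 319.626], 'eef_rot': [-1.575, -0.007, -1.473], 'force': [-0.832, -0.023, 0.609], 'grip_width': 18.422}
c11 n 130 th [1.413 1.431 1.443] z 289.8
s11 n 274 th [1.409 1.419 1.437] z 290.8
```

View pics/s11.png

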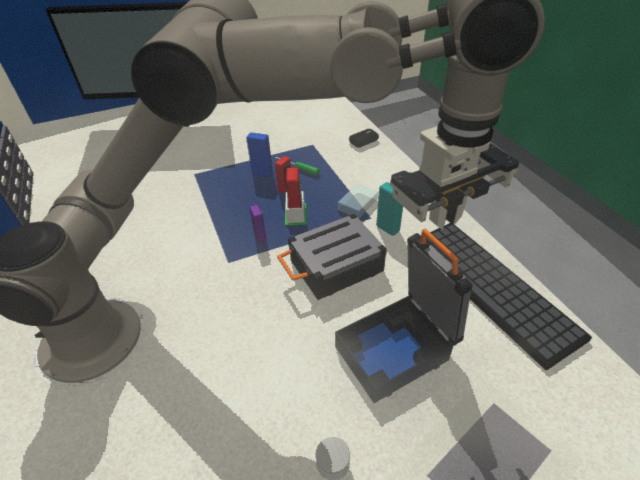

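Lid B stands at about 1.42 rad and the bed is open to view at (390,350). Now I measure the bed.

Run:
```python
from h import *
for f in ['c11','s11']:
    d=load(f); P=pts(d); hsv=cv2.cvtColor(d['img'],cv2.COLOR_RGB2HSV); H,S,V=[hsv[...,i].astype(int) for i in range(3)]
    m=(H>100)&(H<125)&(S>90)&(abs(P[...,0]-589)<110)&(abs(P[...,1]+308)<90)&(P[...,2]<25)
    q=P[m]
    if len(q)<20: print(f,len(q)); continue
    yaw=0.1; ax=np.array([np.cos(yaw),np.sin(yaw)]); ay=np.array([-ax[1],ax[0]]); c=np.array([589.2,-307.8])
    a=(q[:,:2]-c)@ax; b=(q[:,:2]-c)@ay
    print(f,len(q),'z',np.percentile(q[:,2],[5,50,95]).round(1),'a',np.percentile(a,[1,50,99]).round(1),'b',np.percentile(b,[1,50,99]).round(1))
    for lo in range(-100,100,10):
        k=(a>=lo)&(a<lo+10)
        if k.sum()>5: print(lo,k.sum(),np.percentile(b[k],[3,97]).round(1),np.median(q[k,2]).round(1))
    # rim: dark, z 50-60
    near=(abs(P[...,0]-589)<120)&(abs(P[...,1]+308)<100)
    for lo,hi in[(48,62),(28,40)]:
        m=near&(P[...,2]>lo)&(P[...,2]<hi); q=P[m]; print('z',lo,hi,len(q),cv2.minAreaRect(q[:,:2].astype(np.float32)))
im=load('s11')['img'][300:405,325:465,::-1]; cv2.imwrite('pics/bed.png',cv2.resize(im,None,fx=5.5,fy=5.5))
```

```text
c11 637 z [1.5 5.1 9. ] a [-82.1 -27.2  35.3] b [-67.8 -10.3  27. ]
-90 13 [-27.6   8. ] 4.4
-80 38 [-35.2   9.8] 5.3
-70 39 [-33.5  14.4] 5.0
-60 53 [-37.5  25.2] 5.3
-50 76 [-68.   23.2] 5.0
-40 80 [-68.9  26.8] 5.4
-30 80 [-62.7  21.8] 5.4
-20 70 [-51.8  24.2] 5.0
-10 66 [-43.9  24.4] 5.1
0 57 [-35.2  25.8] 4.7
10 30 [-24.3  11.2] 4.4
20 19 [-15.3   9.7] 5.2
30 14 [-6.4  9.3] 5.9
z 48 62 360 ((602.043701171875, -305.080810546875), (217.70425415039062, 156.91136169433594), 7.231976509094238)
z 28 40 564 ((590.8772583007812, -304.08709716796875), (192.45777893066406, 157.38938903808594), 6.257402420043945)
s11 2188 z [3.  5.3 7.6] a [-66.2   1.   65.1] b [-48.2   2.8  68.1]
-70 65 [-21.6  10.9] 5.3
-60 82 [-21.1  17.9] 5.4
-50 108 [-21.8  27.5] 5.1
-40 134 [-45.4  47.9] 5.5
-30 216 [-46.   64.9] 5.2
-20 227 [-46.1  66.5] 5.2
-10 235 [-46.6  65.7] 5.3
0 217 [-47.2  66.8] 5.4
10 230 [-46.1  66.6] 5.3
20 228 [-46.5  66.8] 5.3
30 146 [-37.9  59.1] 5.3
40 111 [-24.2  32.2] 5.4
50 111 [-20.5  35.5] 5.4
60 78 [-21.5  33.7] 5.1
z 48 62 1100 ((597.2144775390625, -308.66290283203125), (200.61090087890625, 155.78897094726562), 5.975757598876953)
z 28 40 2148 ((592.7182006835938, -310.5535888671875), (191.09503173828125, 153.15802001953125), 6.058437347412109)
```

View pics/bed.png

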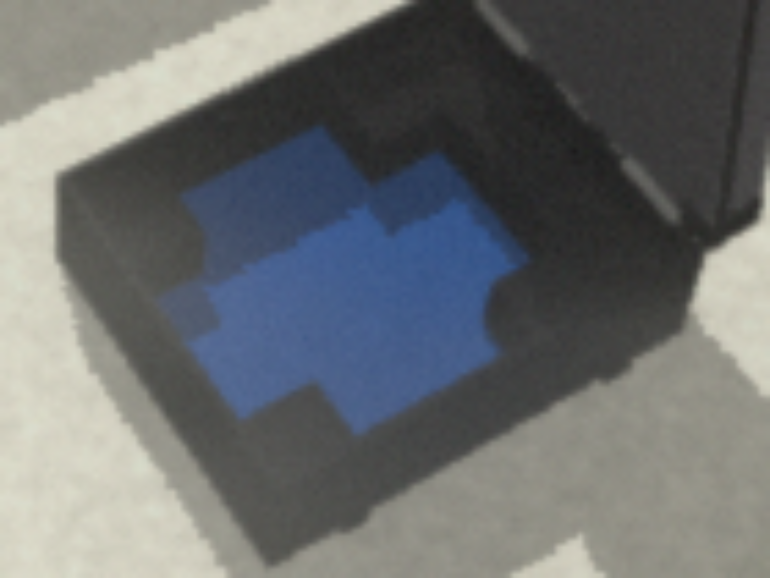

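Run:
```python
from h import *
for f in ['scene0','side0']:
    d=load(f); P=pts(d); hsv=cv2.cvtColor(d['img'],cv2.COLOR_RGB2HSV)
    ws=(P[...,2]>12)&(P[...,2]<300)&(P[...,0]>250)&(P[...,0]<800)&(P[...,1]>60)&(P[...,1]<600)
    n,lab,stt,ce=cv2.connectedComponentsWithStats(ws.astype(np.uint8))
    for i in range(1,n):
        if stt[i,4]>60:
            q=P[lab==i]; print(f,ce[i].round(),q.min(0).round(),q.max(0).round())
```

```text
scene0 [377. 265.] [433. 131.  12.] [608. 253. 150.]
scene0 [264. 288.] [756.  60.  12.] [797.  78. 144.]
scene0 [412. 316.] [559. 314.  12.] [611. 360. 110.]
scene0 [306. 324.] [689. 114.  12.] [800. 232.  38.]
scene0 [466. 332.] [515. 416.  12.] [580. 478. 146.]
scene0 [409. 372.] [609. 354.  12.] [712. 499.  30.]
side0 [259. 153.] [513. 411.  12.] [579. 475. 143.]
side0 [292. 186.] [533. 156.  12.] [713. 501. 150.]
side0 [356. 200.] [689. 112.  12.] [800. 233.  37.]
side0 [258. 222.] [433. 129.  13.] [460. 178. 105.]
```

```bash
cat >> h.py <<'E'
def tcp(G,R): return np.array(G,float)+37*R.apply([0,1,0])
E
python3 - <<'E'
from h import *
R=Rt(-0.37,-0.6); d=R.apply([0,1,0]); G=np.array([577,204.3,100])
print(d,tcp(G-110*d,R))
rows([((655,-130,310),Rn.concatenate([Rt(-1.473),R])[0]*Rn.identity(),0.33,3),(tcp(G-110*d,R),R,1.0,9)])
E
```

```text
[-0.52643162  0.20418343 -0.82533561] [615.42950815 189.39460947 160.24949989]
[[0.003,0.0,0.001],[-5.72,0.17,0.29],0.33],
[[0.006,0.0,0.002],[-11.44,0.34,0.58],0.33],
[[0.009,0.0,0.003],[-17.16,0.51,0.87],0.33],
[[-0.027,-0.12,0.063],[-20.74,2.17,0.79],1.0],
[[-0.064,-0.239,0.122],[-24.32,3.82,0.71],1.0],
[[-0.101,-0.358,0.181],[-27.9,5.47,0.63],1.0],
[[-0.137,-0.477,0.24],[-31.48,7.12,0.56],1.0],
[[-0.174,-0.596,0.299],[-35.06,8.78,0.48],1.0],
[[-0.211,-0.715,0.358],[-38.64,10.43,0.4],1.0],
[[-0.247,-0.834,0.417],[-42.22,12.08,0.32],1.0],
[[-0.284,-0.953,0.476],[-45.8,13.73,0.24],1.0],
[[-0.321,-1.072,0.535],[-49.39,15.38,0.17],1.0],
```

Emit:
apply_moves([
  [[0,0,0],[-5.7,0,0.3],0.33],
  [[0,0,0],[-11.4,0,0.6],0.33],
  [[0,0,0],[-17,0.5,0.9],0.5],
  [[-0.03,-0.12,0.06],[-20.7,2,0.8],0.7],
  [[-0.06,-0.24,0.12],[-24.3,3.6,0.7],1],
  [[-0.1,-0.36,0.18],[-27.9,5.2,0.6],1],
  [[-0.14,-0.48,0.24],[-31.5,6.8,0.6],1],
  [[-0.17,-0.6,0.3],[-35.1,8.5,0.5],1],
  [[-0.21,-0.72,0.36],[-38.6,10,0.4],1],
  [[-0.25,-0.83,0.42],[-42.2,11.5,0.3],1],
])

```text
time_s: 18.42
eef_pos: [623.1, 119.0, 197.5]
eef_rot: [-1.64, 0.48, -0.643]
force: [0.9, 0.7, -0.5]
grip_width: 91.6
```

Run:
```python
from h import *
st(); grab('wrist','w12')
R=Rt(-0.37,-0.6); d=R.apply([0,1,0]); G=np.array([577,204.3,100])
rows([(tcp(G-110*d,R),R,1.0,3)])
```

```text
{'time_s': 18.425, 'q': [-0.042, 0.853, 0.753, 0.223, 1.969, -0.945], 'eef_pos': [623.059, 119.0, 197.54], 'eef_rot': [-1.64, 0.48, -0.643], 'force': [0.859, 0.696, -0.477], 'grip_width': 91.629}
[[-0.023,-0.077,0.034],[-0.77,1.56,1.75],1.0],
[[-0.045,-0.154,0.068],[-1.53,3.12,3.51],1.0],
[[-0.068,-0.231,0.103],[-2.3,4.68,5.26],1.0],
```

View pics/w12.png

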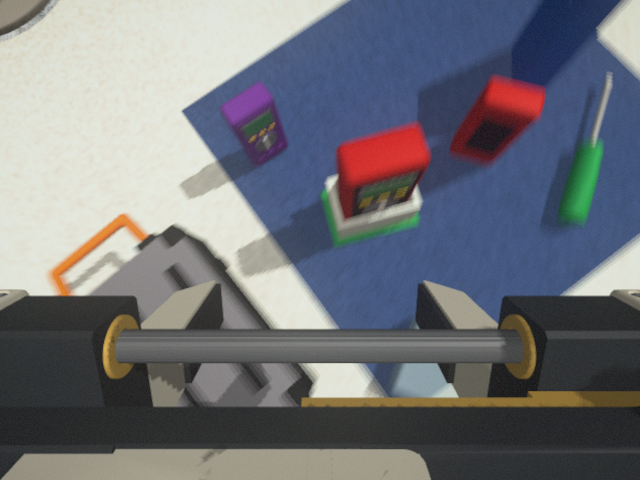

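The wrist view shows the meter in its caddy at (380,170), display up and face toward this side. I continue to the pre-grasp pose.

Emit:
apply_moves([
  [[-0.02,-0.08,0.03],[-0.8,1.6,1.8],1],
  [[-0.05,-0.15,0.07],[-1.5,3.1,3.5],1],
  [[-0.07,-0.23,0.1],[-2.3,4.7,5.3],1],
  [[-0.07,-0.23,0.1],[-2.3,4.7,5.3],1],
  [[-0.07,-0.23,0.1],[-2.3,4.7,5.3],1],
])

```text
time_s: 19.1
eef_pos: [615.5, 188.9, 160.0]
eef_rot: [-1.575, 0.597, -0.374]
force: [-0.6, -0.6, -0.2]
grip_width: 92.1
```

Run:
```python
from h import *
o=st(); d=grab('wrist','w13'); P=pts(d); hsv=cv2.cvtColor(d['img'],cv2.COLOR_RGB2HSV); H,S,V=[hsv[...,i].astype(int) for i in range(3)]
near=(abs(P[...,0]-572)<70)&(abs(P[...,1]-206)<70)
m=near&(P[...,2]>138)&(P[...,2]<152)&((H<8)|(H>170))&(S>120)
q=P[m]; print('top',len(q),cv2.minAreaRect(q[:,:2].astype(np.float32)),np.median(q[:,2]))
m=near&(P[...,2]>50)&(P[...,2]<60)&(S<60); q=P[m]; print('rim',len(q),cv2.minAreaRect(q[:,:2].astype(np.float32)),np.median(q[:,2]))
m=near&(P[...,2]>70)&(P[...,2]<130); q=P[m]; print('body',len(q),cv2.minAreaRect(q[:,:2].astype(np.float32)))
# points in tool coords
R=Rn.from_euler('xyz',o['eef_rot']); m=near&(P[...,2]>70)&(P[...,2]<150); t=R.inv().apply(P[m]-o['eef_pos']); print(np.percentile(t,[1,50,99],axis=0).round(1))
```

```text
{'time_s': 19.1, 'q': [0.056, 0.983, 0.634, 0.265, 2.064, -1.081], 'eef_pos': [615.454, 188.935, 159.951], 'eef_rot': [-1.575, 0.597, -0.374], 'force': [-0.579, -0.619, -0.21], 'grip_width': 92.129}
top 5256 ((570.8413696289062, 205.94639587402344), (63.28158187866211, 32.8604621887207), 69.647216796875) 145.87186188807254
rim 1126 ((578.6560668945312, 202.4995574951172), (80.20820617675781, 31.29054832458496), 68.39405059814453) 55.21296836713723
body 1864 ((586.4744873046875, 199.92189025878906), (61.135223388671875, 7.7075958251953125), 70.41443634033203)
[[-43.9  31.4 -30.8]
 [-23.8  40.1  -0.7]
 [ 23.5  88.5  29.5]]
```

View pics/w13.png

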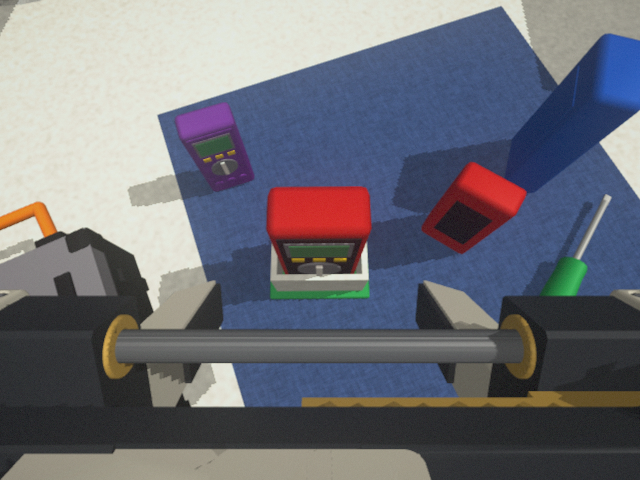

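Centred on the meter to within 1 mm. I advance and close.

Emit:
apply_moves([
  [[0,0,0],[0,3.5,0],1],
  [[0,0,0],[0,7,0],1],
  [[0,0,0],[0,9.5,0],1],
  [[0,0,0],[0,11,0],1],
  [[0,0,0],[0,11,0],1],
  [[0,0,0],[0,11,0],0.5],
  [[0,0,0],[0,11,0],0.5],
  [[0,0,0],[0,11,0],0.5],
  [[0,0,0],[0,11,0],0.5],
  [[0,0,0],[0,11,0],0.5],
], squeeze=40)

```text
time_s: 20.4
eef_pos: [558.4, 210.7, 69.8]
eef_rot: [-1.574, 0.596, -0.374]
force: [0.8, -1.6, 3.0]
grip_width: 63.6
```

Run:
```python
from h import *
o=st(); grab('wrist','w14'); grab('side','s14'); grab('scene','c14')
a=load('c14')['img'][180:360,300:460,::-1]; cv2.imwrite('pics/c14c.png',cv2.resize(a,None,fx=3.3,fy=3.3))
```

```text
{'time_s': 20.4, 'q': [0.089, 0.93, 0.999, 0.255, 1.754, -1.132], 'eef_pos': [558.379, 210.73, 69.846], 'eef_rot': [-1.574, 0.596, -0.374], 'force': [0.81, -1.601, 3.006], 'grip_width': 63.609}
```

View pics/c14c.png

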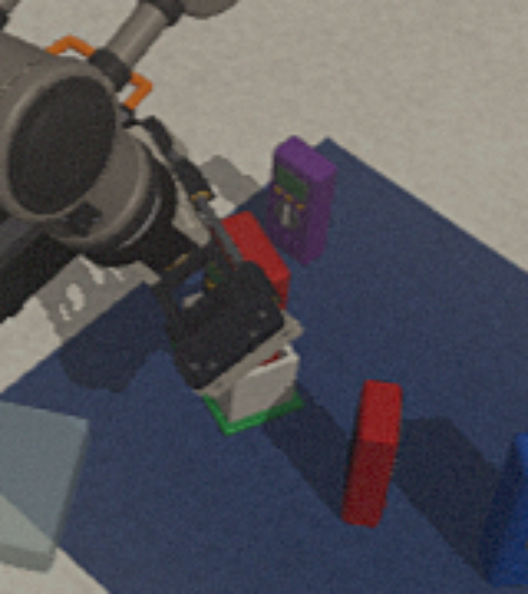

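Gripped at 63.6 mm. I lift straight out, then turn it over the free bench.

Run:
```python
from h import *
o=st(); p=np.array(o['eef_pos'])
rows([(p+[0,0,110],None,0.5,6)])
```

```text
{'time_s': 20.55, 'q': [0.089, 0.929, 0.999, 0.255, 1.754, -1.132], 'eef_pos': [558.367, 210.751, 69.859], 'eef_rot': [-1.574, 0.596, -0.374], 'force': [0.589, -1.42, 3.414], 'grip_width': 63.925}
[[0.0,0.0,0.0],[-1.03,-1.52,-0.01],0.5],
[[0.0,0.0,0.0],[-2.06,-3.04,-0.01],0.5],
[[0.0,0.0,0.0],[-3.09,-4.55,-0.02],0.5],
[[0.0,0.0,0.0],[-4.11,-6.07,-0.02],0.5],
[[0.0,0.0,0.0],[-5.14,-7.59,-0.03],0.5],
[[0.0,0.0,0.0],[-6.17,-9.11,-0.03],0.5],
```

Emit:
apply_moves([
  [[0,0,0],[-0.5,-0.75,0],0.5],
  [[0,0,0],[-1.5,-2.2,0],0.5],
  [[0,0,0],[-2.6,-3.8,0],0.5],
  [[0,0,0],[-3.8,-5.6,0],0.5],
  [[0,0,0],[-5.1,-7.5,0],0.5],
  [[0,0,0],[-6.2,-9.1,0],0.5],
  [[0,0,0],[-6.2,-9.1,0],0.5],
])

```text
time_s: 21.42
eef_pos: [559.0, 211.3, 182.5]
eef_rot: [-1.572, 0.591, -0.372]
force: [0.1, -0.3, -5.2]
grip_width: 63.6
```

Run:
```python
from h import *
o=st(); grab('side','s15'); grab('scene','c15')
R=Rt(0.69,0.975); R2=Rt(0.2,0.2)
p=np.array(o['eef_pos']); G=p-37*Rn.from_euler('xyz',o['eef_rot']).apply([0,1,0]); print(G)
rows([(tcp([400,330,190],R),R,0.5,14)])
a=load('c15')['img'][150:350,250:470,::-1]; cv2.imwrite('pics/c15c.png',cv2.resize(a,None,fx=2.8,fy=2.8))
```

```text
{'time_s': 21.425, 'q': [0.09, 0.835, 0.878, 0.271, 1.957, -1.074], 'eef_pos': [559.013, 211.269, 182.472], 'eef_rot': [-1.572, 0.591, -0.372], 'force': [0.058, -0.27, -5.161], 'grip_width': 63.585}
[578.24136019 203.79168461 213.18630205]
[[0.016,-0.082,-0.101],[-1.0,0.77,0.57],0.5],
[[0.032,-0.164,-0.201],[-1.99,1.53,1.14],0.5],
[[0.048,-0.246,-0.302],[-2.99,2.3,1.72],0.5],
[[0.064,-0.328,-0.403],[-3.99,3.06,2.29],0.5],
[[0.08,-0.41,-0.503],[-4.98,3.83,2.86],0.5],
[[0.096,-0.492,-0.604],[-5.98,4.59,3.43],0.5],
[[0.112,-0.574,-0.704],[-6.98,5.36,4.0],0.5],
[[0.128,-0.656,-0.805],[-7.97,6.13,4.57],0.5],
[[0.144,-0.738,-0.906],[-8.97,6.89,5.15],0.5],
[[0.16,-0.82,-1.006],[-9.97,7.66,5.72],0.5],
[[0.176,-0.902,-1.107],[-10.96,8.42,6.29],0.5],
[[0.192,-0.984,-1.208],[-11.96,9.19,6.86],0.5],
[[0.208,-1.066,-1.308],[-12.96,9.95,7.43],0.5],
[[0.223,-1.148,-1.409],[-13.95,10.72,8.01],0.5],
```

View pics/s15.png

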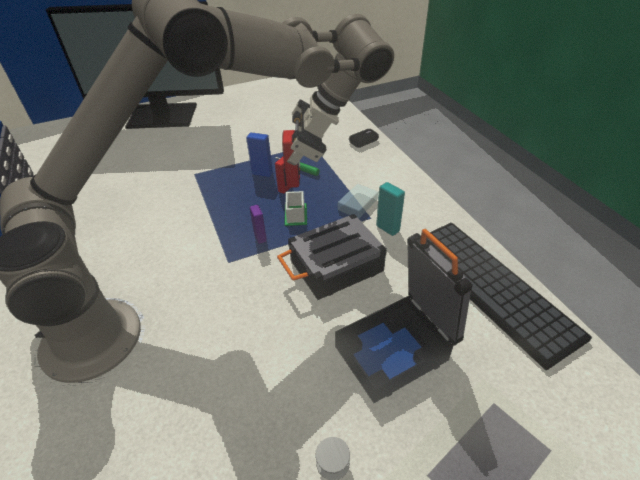

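The caddy at (295,205) is empty and the meter is in the gripper. Next I turn it over toward the free bench.

Emit:
apply_moves([
  [[0.02,-0.08,-0.1],[-1,0.8,0.6],0.5],
  [[0.03,-0.16,-0.2],[-2,1.5,1.1],0.5],
  [[0.05,-0.25,-0.3],[-3,2.3,1.7],0.5],
  [[0.06,-0.33,-0.4],[-4,3.1,2.3],0.5],
  [[0.08,-0.41,-0.5],[-5,3.8,2.9],0.5],
  [[0.1,-0.49,-0.6],[-6,4.6,3.4],0.5],
  [[0.11,-0.57,-0.7],[-7,5.4,4],0.5],
  [[0.13,-0.66,-0.81],[-8,6.1,4.6],0.5],
  [[0.14,-0.74,-0.91],[-9,6.9,5.1],0.5],
  [[0.16,-0.82,-1.01],[-10,7.7,5.7],0.5],
])

```text
time_s: 22.78
eef_pos: [459.6, 309.9, 171.2]
eef_rot: [-1.364, -0.537, 0.305]
force: [-0.7, 1.4, -3.9]
grip_width: 63.6
```

Run:
```python
from h import *
o=st()
R=Rt(0.69,0.975)
print(tcp([400,330,24.5],R))
rows([(tcp([400,330,190],R),R,0.5,5),(tcp([400,330,60],R),R,0.5,4)])
```

```text
{'time_s': 22.775, 'q': [0.338, 0.179, 2.039, 0.477, 0.423, -1.983], 'eef_pos': [459.567, 309.909, 171.192], 'eef_rot': [-1.364, -0.537, 0.305], 'force': [-0.724, 1.39, -3.907], 'grip_width': 63.577}
[423.61938597 349.49393202   3.73678202]
[[0.013,-0.065,-0.08],[-0.41,0.01,0.99],0.5],
[[0.026,-0.13,-0.16],[-0.81,0.02,1.98],0.5],
[[0.039,-0.195,-0.24],[-1.22,0.02,2.97],0.5],
[[0.051,-0.26,-0.32],[-1.62,0.03,3.96],0.5],
[[0.064,-0.325,-0.399],[-2.03,0.04,4.95],0.5],
[[0.064,-0.325,-0.399],[-3.69,2.77,4.38],0.5],
[[0.064,-0.325,-0.399],[-5.35,5.5,3.81],0.5],
[[0.064,-0.325,-0.399],[-7.02,8.24,3.23],0.5],
[[0.064,-0.325,-0.399],[-8.68,10.97,2.66],0.5],
```

```bash
cat > kin.py <<'E'
import numpy as np
from scipy.optimize import least_squares
from scipy.spatial.transform import Rotation as Rn
D=[([1.139,.343,1.525,0,1.275,-.146],[147.86,503.426,206.611],[-1.572,0,-.286]),
([-.252,.263,1.781,-.001,1.099,-.332],[452.621,-38.025,159.576],[-1.572,0,-1.49]),
([-.252,.459,1.927,-.004,.754,-.337],[456.05,-39.476,31.049],[-1.569,-.003,-1.484]),
([-.228,.347,1.714,-.005,1.082,-.313],[489.03,-36.43,141.446],[-1.574,-.003,-1.483]),
([-.195,.384,1.46,-.005,1.299,-.281],[546.41,-31.46,207.49],[-1.573,-.004,-1.483]),
([-.194,.335,1.306,-.004,1.495,-.281],[547.9,-30.83,290.04],[-1.567,-.005,-1.483]),
([-.638,.541,1.201,-.008,1.405,-.734],[545.985,-313.23,208.64],[-1.58,-.003,-1.473]),
([-.528,.76,.512,-.008,1.869,-.628],[663.81,-302.03,319.63],[-1.575,-.007,-1.473]),
([-.042,.853,.753,.223,1.969,-.945],[623.06,119,197.54],[-1.64,.48,-.643]),
([.056,.983,.634,.265,2.064,-1.081],[615.45,188.935,159.95],[-1.575,.597,-.374]),
([.089,.929,.999,.255,1.754,-1.132],[558.37,210.75,69.86],[-1.574,.596,-.374]),
([.09,.835,.878,.271,1.957,-1.074],[559.01,211.27,182.47],[-1.572,.591,-.372]),
([.338,.179,2.039,.477,.423,-1.983],[459.567,309.909,171.19],[-1.364,-.537,.305])]
rz=lambda a:Rn.from_euler('z',a); ry=lambda a:Rn.from_euler('y',a)
def fk(q,x):
    h,a2,a3,L,d1,d2,s1,s2=x
    T1=rz(q[0]); T2=T1*ry(q[1]); T3=T2*ry(q[2]); T4=T3*rz(S4*q[3]); T5=T4*ry(q[4]); T6=T5*rz(S6*q[5])
    p=np.array([0,0,h])+T1.apply([s1,d1,0])+T2.apply([0,0,a2])+T3.apply([s2,0,a3])+T5.apply([0,0,L])
    return p,T6
S4,S6=1,1
x0=[300,400,400,250,80,0,0,0]
def fit():
    def res(x): return np.concatenate([fk(q,x)[0]-p for q,p,_ in D])
    return least_squares(res,x0)
if __name__=='__main__':
    for S4 in(1,-1):
        r=fit(); print(S4,r.x.round(1),r.cost, np.abs(r.fun).max())
        for S6 in (1,-1):
            o=[(fk(q,r.x)[1].inv()*Rn.from_euler('xyz',e)).as_rotvec().round(2) for q,_,e in D]
            print(S6,o[0],o[1],o[6],o[9],o[12])
E
python3 kin.py
```

```text
1 [ 2.228e+02  5.065e+02  3.796e+02  3.379e+02  7.640e+01 -7.123e+02
 -1.000e-01  4.640e+01] 0.5133419284567117 0.3538255489730311
1 [ 1.21 -1.21 -1.21] [ 1.21 -1.21 -1.21] [ 1.21 -1.21 -1.21] [ 1.21 -1.21 -1.21] [ 1.21 -1.21 -1.21]
-1 [ 1.06 -1.42 -1.42] [ 0.82 -1.68 -1.68] [ 0.11 -2.17 -2.17] [0.57 1.88 1.89] [1.49 0.58 0.58]
-1 [196.9 277.8 307.6 107.3 113.6 758.1 163.1  69.7] 24439.977255613358 71.18684966482076
1 [ 1.21 -1.21 -1.21] [ 1.21 -1.21 -1.21] [ 1.21 -1.2  -1.23] [ 1.2  -1.79 -1.  ] [ 1.86 -0.68 -0.44]
-1 [ 1.06 -1.42 -1.42] [ 0.82 -1.68 -1.68] [ 0.12 -2.16 -2.19] [1.13 2.11 1.46] [1.46 1.53 1.05]
```

```bash
cat >> kin.py <<'E'
X=[222.8,506.5,379.6,337.9,76.4,0,-.1,46.4]
LO=np.array([-2.53,-.77,.04,-1,.28,-3.11]); HI=np.array([2.53,2.02,2.7,4.14,2.66,3.11])
TO=Rn.from_rotvec([1.2092,-1.2092,-1.2092])
def ik(p,R,q0,m=.03):
    def res(q):
        P,T=fk(q,X); return np.concatenate([(P-p)/100,((T*TO).inv()*R).as_rotvec()])
    r=least_squares(res,np.clip(q0,LO+m+.001,HI-m-.001),bounds=(LO+m,HI-m)); return r.x,np.sqrt(2*r.cost)
E
cat > s.py <<'E'
import sys; sys.argv=['x']
from kin import *
from h import Rt,tcp
q0=[.338,.179,2.039,.477,.423,-1.983]
for tilt in (0.975,):
  for x in (380,420,460,500,540):
    for y in (240,290,340,390):
        best=[]
        for yaw in (-.6,-.3,0,.3,.6,.9,1.2,1.5):
            R=Rt(yaw,tilt); q,e=ik(tcp([x,y,26],R),R,q0)
            if e<.02: best.append((yaw,q.round(2).tolist()))
        print(x,y,len(best),[b[0] for b in best], best[0][1] if best else '')
E
python3 s.py
```

```text
380 240 0 [] 
380 290 0 [] 
380 340 0 [] 
380 390 0 [] 
420 240 0 [] 
420 290 0 [] 
420 340 0 [] 
420 390 0 [] 
460 240 0 [] 
460 290 0 [] 
460 340 0 [] 
460 390 0 [] 
500 240 0 [] 
500 290 0 [] 
500 340 0 [] 
500 390 0 [] 
540 240 0 [] 
540 290 0 [] 
540 340 0 [] 
540 390 0 []
```

```bash
cat > s.py <<'E'
from kin import *
from h import Rt,tcp
seeds=[[.5,.5,1.5,0,.5,-1.5],[.5,.5,1.8,3.1,.5,1.5],[.5,1,1,1,1,-1],[.5,.5,1.5,2,1,0]]
for tilt in (.975,.7,.5):
  for r in (400,450,500,550,600,650,700):
    out=[]
    for dy in (-1.2,-.8,-.4,0,.4,.8,1.2):
        R=Rt(dy,tilt)
        for s in seeds:
            q,e=ik(tcp([r,0,26],R),R,s)
            if e<.02: out.append((dy,q.round(2).tolist())); break
    print(tilt,r,out)
E
time python3 s.py
```

```text
0.975 400 [(0.8, [-0.94, 0.83, 2.44, 1.49, 0.96, 1.42]), (1.2, [-0.84, 0.8, 2.18, 1.01, 1.06, 1.74])]
0.975 450 [(-0.4, [0.09, 0.9, 2.58, 3.56, 1.27, 1.73]), (0.4, [-0.74, 0.9, 2.58, 2.17, 1.14, 1.24]), (0.8, [-0.81, 0.8, 2.33, 1.53, 0.98, 1.58]), (1.2, [-0.75, 0.81, 2.07, 1.05, 1.09, 1.85])]
0.975 500 [(-0.4, [0.08, 0.83, 2.45, 3.58, 1.09, 1.64]), (0, [-0.31, 0.88, 2.55, 2.87, 1.25, 1.48]), (0.4, [-0.61, 0.83, 2.45, 2.2, 1.05, 1.44]), (0.8, [-0.71, 0.8, 2.22, 1.55, 0.97, 1.73]), (1.2, [-0.68, 0.83, 1.95, 1.07, 1.12, 1.96])]
0.975 550 [(-0.4, [0.06, 0.8, 2.32, 3.61, 0.95, 1.56]), (0, [-0.26, 0.82, 2.41, 2.9, 1.06, 1.55]), (0.4, [-0.52, 0.8, 2.32, 2.2, 0.96, 1.59]), (0.8, [-0.63, 0.8, 2.1, 1.55, 0.96, 1.86]), (1.2, [-0.62, 0.85, 1.83, 1.08, 1.15, 2.06])]
0.975 600 [(-0.4, [0.06, 0.8, 2.19, 3.65, 0.84, 1.48]), (0, [-0.22, 0.8, 2.27, 2.91, 0.91, 1.59]), (0.4, [-0.46, 0.8, 2.19, 2.19, 0.88, 1.72]), (0.8, [-0.56, 0.82, 1.97, 1.53, 0.94, 1.99]), (1.2, [-0.56, 0.89, 1.69, 1.08, 1.17, 2.17])]
0.975 650 [(-0.4, [0.05, 0.81, 2.06, 3.71, 0.73, 1.39]), (0, [-0.19, 0.8, 2.14, 2.91, 0.78, 1.63]), 
[... 2890 characters left out ...]
.28, 0.62, 1.94, 1.07, 0.35, 3.05]), (0.8, [-0.35, 0.67, 1.83, 0.87, 0.61, 2.84]), (1.2, [-0.38, 0.73, 1.67, 0.68, 0.87, 2.66])]
0.5 650 [(-1.2, [0.1, 0.79, 1.52, -0.69, 0.81, 0.2]), (-0.8, [0.05, 0.72, 1.69, -0.8, 0.53, -0.06]), (0.4, [-0.26, 0.68, 1.8, 0.88, 0.39, -3.01]), (0.8, [-0.32, 0.72, 1.69, 0.78, 0.66, 2.97]), (1.2, [-0.35, 0.79, 1.52, 0.64, 0.93, 2.75])]
0.5 700 [(-1.2, [0.09, 0.85, 1.36, -0.64, 0.88, 0.12]), (-0.8, [0.05, 0.78, 1.54, -0.7, 0.59, -0.18]), (-0.4, [-0.04, 0.73, 1.66, -0.56, 0.33, -0.71]), (0.4, [-0.23, 0.73, 1.66, 0.73, 0.44, -2.82]), (0.8, [-0.3, 0.78, 1.54, 0.72, 0.71, 3.08]), (1.2, [-0.32, 0.85, 1.36, 0.61, 0.99, 2.83])]
real	0m17.247s
user	0m17.572s
sys	0m0.096s
```

```bash
cat > s2.py <<'E'
from kin import *
from h import Rt,tcp
q0=np.array([.338,.179,2.039,.477,.423,-1.983]); qs=np.array([.09,.835,.878,.271,1.957,-1.074])
seeds=[[.5,.8,1.8,1.5,1,1.8],[.5,.8,2,2.9,1,1.5],[.5,.8,1.8,1,1,2],[.5,.8,1.7,-.9,1,.3]]
out=[]
for x in (200,280,360,420):
  for y in (300,360,420,480):
    r=np.hypot(x,y); az=np.arctan2(y,x)
    if r<420: continue
    for dy in (-1.2,-.8,-.4,0,.4,.8,1.2,1.6):
      for tilt in (.975,):
        R=Rt(az+dy,tilt)
        for s in seeds:
            s=np.array(s); s[0]=az-.4
            q,e=ik(tcp([x,y,26],R),R,s)
            if e<.02:
                for nm,qq in (('s',qs),('0',q0)):
                    path=[fk(qq+(q-qq)*k/60,X) for k in range(61)]
                    rot=sum((path[k][1].inv()*path[k+1][1]).magnitude() for k in range(60))
                    zmin=min(p[0][2] for p in path)
                    out.append((rot,nm,x,y,round(az+dy,2),round(dy,1),q.round(2).tolist(),np.abs(q-qq).max().round(2)))
out.sort(key=lambda t:t[0])
seen=set()
for o in out[:40]: print([round(o[0],2)]+list(o[1:]))
E
time python3 s2.py
```

```text
[3.17, 's', 200, 480, np.float64(2.78), 1.6, [0.6, 0.91, 1.62, 0.77, 1.38, 2.07], np.float64(3.14)]
[3.17, 's', 200, 480, np.float64(2.78), 1.6, [0.6, 0.91, 1.62, 0.77, 1.38, 2.07], np.float64(3.14)]
[3.17, 's', 200, 480, np.float64(2.78), 1.6, [0.6, 0.91, 1.62, 0.77, 1.38, 2.07], np.float64(3.14)]
[3.17, 's', 200, 480, np.float64(2.78), 1.6, [0.6, 0.91, 1.62, 0.77, 1.38, 2.07], np.float64(3.14)]
[3.2, 's', 200, 420, np.float64(2.73), 1.6, [0.5, 0.87, 1.77, 0.74, 1.32, 1.97], np.float64(3.05)]
[3.2, 's', 200, 420, np.float64(2.73), 1.6, [0.5, 0.87, 1.77, 0.74, 1.32, 1.97], np.float64(3.05)]
[3.2, 's', 200, 420, np.float64(2.73), 1.6, [0.5, 0.87, 1.77, 0.74, 1.32, 1.97], np.float64(3.05)]
[3.2, 's', 200, 420, np.float64(2.73), 1.6, [0.5, 0.87, 1.77, 0.74, 1.32, 1.97], np.float64(3.05)]
[3.26, 's', 280, 480, np.float64(2.64), 1.6, [0.5, 0.94, 1.52, 0.78, 1.41, 2.13], np.float64(3.21)]
[3.26, 's', 280, 480, np.float64(2.64), 1.6, [0.5, 0.94, 1.52, 0.78, 1.41, 2.13], np.float64(3.21)]
[3.26, 's', 280, 480, np.float64(2.64), 1.6, [0.5, 0.94, 1.52, 0.78, 1.41, 2.13], np.float64(3.21)]
[3.2
[... 2222 characters left out ...]
39), 1.6, [0.2, 0.9, 1.65, 0.76, 1.36, 2.05], np.float64(3.12)]
[3.45, 's', 360, 360, np.float64(2.39), 1.6, [0.2, 0.9, 1.65, 0.76, 1.36, 2.05], np.float64(3.12)]
[3.45, 's', 360, 360, np.float64(2.39), 1.6, [0.2, 0.9, 1.65, 0.76, 1.36, 2.05], np.float64(3.12)]
[3.45, 's', 420, 420, np.float64(2.39), 1.6, [0.28, 0.98, 1.41, 0.8, 1.45, 2.2], np.float64(3.28)]
[3.45, 's', 420, 420, np.float64(2.39), 1.6, [0.28, 0.98, 1.41, 0.8, 1.45, 2.2], np.float64(3.28)]
[3.45, 's', 420, 420, np.float64(2.39), 1.6, [0.28, 0.98, 1.41, 0.8, 1.45, 2.2], np.float64(3.28)]
[3.45, 's', 420, 420, np.float64(2.39), 1.6, [0.28, 0.98, 1.41, 0.8, 1.45, 2.2], np.float64(3.28)]
real	0m28.188s
user	0m24.944s
sys	0m0.298s
```

```bash
cat > s3.py <<'E'
from kin import *
from h import *
q0=np.array(arm.get_obs()['q'])
R=Rt(2.6,.975)
qe,e=ik(tcp([250,430,130],R),R,[.45,.8,1.6,.77,1.3,2.0]); print('end',qe.round(3),e)
ql,e=ik(tcp([250,430,25],R),R,qe); print('low',ql.round(3),e)
Tm=(Rt(-.374,-.596)).inv()*Rn.from_euler('z',-.36) # meter axes in tool
def show(q):
    p,T=fk(q,X); T=T*TO; G=p-37*T.apply([0,1,0]); M=T*Tm
    return G.round(0),(G-95*M.apply([0,0,1])).round(0),(G+45*M.apply([0,0,1])).round(0),M.apply([1,0,0]).round(2)
def rl(a,b,n=60):
    P=[fk(a+(b-a)*k/n,X)[1] for k in range(n+1)]; return sum((P[k].inv()*P[k+1]).magnitude() for k in range(n))
print('direct',rl(q0,qe))
qm=np.array([.2,.5,1.4,.4,1.3,-.5]); print('via',rl(q0,qm)+rl(qm,qe))
for k in range(0,11): print(k,(q0+(qe-q0)*k/10).round(2),*show(q0+(qe-q0)*k/10))
E
python3 s3.py
```

```text
end [0.438 0.699 1.702 0.763 1.467 2.169] 2.617111136902587e-13
low [0.438 0.886 1.715 0.788 1.324 2.027] 1.4891807597817389e-15
direct 4.489164958139687
via 4.468636205740958
0 [ 0.34  0.18  2.04  0.48  0.42 -1.98] [444. 297. 202.] [521. 338. 164.] [408. 278. 221.] [0.44 0.03 0.9 ]
1 [ 0.35  0.23  2.01  0.51  0.53 -1.57] [427. 314. 180.] [501. 338. 126.] [392. 303. 206.] [ 0.62 -0.28  0.73]
2 [ 0.36  0.28  1.97  0.53  0.63 -1.15] [408. 331. 161.] [470. 338.  90.] [378. 327. 195.] [ 0.65 -0.57  0.51]
3 [ 0.37  0.33  1.94  0.56  0.74 -0.74] [387. 347. 146.] [427. 341.  60.] [369. 349. 187.] [ 0.52 -0.8   0.29]
4 [ 0.38  0.39  1.9   0.59  0.84 -0.32] [366. 362. 134.] [376. 349.  41.] [361. 368. 179.] [ 0.28 -0.95  0.16]
5 [0.39 0.44 1.87 0.62 0.95 0.09] [344. 376. 126.] [322. 362.  35.] [355. 383. 169.] [-0.   -0.99  0.15]
6 [0.4  0.49 1.84 0.65 1.05 0.51] [323. 390. 121.] [271. 381.  42.] [348. 394. 158.] [-0.25 -0.93  0.27]
7 [0.41 0.54 1.8  0.68 1.15 0.92] [302. 402. 119.] [228. 403.  60.] [338. 401. 147.] [-0.4  -0.78  0.49]
8 [0.42 0.6  1.77 0.71 1.26 1.34] [283. 413. 120.] [197. 428.  84.] [324. 405. 137.] [-0.4  -0.55  0.73]
9 [0.43 0.65 1.74 0.73 1.36 1.75] [265. 422. 124.] [177. 454. 109.] [307. 407. 131.] [-0.26 -0.29  0.92]
10 [0.44 0.7  1.7  0.76 1.47 2.17] [250. 430. 130.] [169. 479. 130.] [289. 407. 130.] [-0.01 -0.01  1.  ]
```

```bash
cat > jp.py <<'E'
from kin import *
from h import *
def jrows(qe,n,m,jaw,qa=None):
    """print first m rows of n-step joint path from current q to qe"""
    o=arm.get_obs(); q0=np.array(o['q']); p0=np.array(o['eef_pos']); R0=Rn.from_euler('xyz',o['eef_rot'])
    for k in range(1,m+1):
        p,T=fk(q0+(qe-q0)*k/n,X); T=T*TO
        print(str([[round(float(v),2)+0. for v in (R0.inv()*T).as_rotvec()],[round(float(v),1)+0. for v in R0.inv().apply(p-p0)/10],jaw]).replace(' ','')+',')
E
python3 - <<'E'
from jp import *
R=Rt(2.6,.975)
qe,e=ik(tcp([250,430,170],R),R,[.45,.8,1.6,.77,1.3,2.0]); print(qe.round(3).tolist(),e)
jrows(qe,27,9,0.5)
E
```

```text
[0.438, 0.635, 1.682, 0.759, 1.529, 2.227] 1.945292141892737e-12
[[0.02,0.16,0.04],[-0.9,0.6,0.8],0.5],
[[0.03,0.33,0.09],[-1.7,1.1,1.6],0.5],
[[0.04,0.49,0.13],[-2.6,1.5,2.4],0.5],
[[0.04,0.65,0.18],[-3.5,1.9,3.3],0.5],
[[0.03,0.81,0.23],[-4.3,2.3,4.1],0.5],
[[0.01,0.97,0.29],[-5.2,2.5,5.0],0.5],
[[-0.01,1.13,0.34],[-6.0,2.7,5.9],0.5],
[[-0.04,1.28,0.39],[-6.8,2.9,6.7],0.5],
[[-0.08,1.44,0.44],[-7.6,3.0,7.6],0.5],
```

Emit:
apply_moves([
  [[0.02,0.16,0.04],[-0.9,0.6,0.8],0.5],
  [[0.03,0.33,0.09],[-1.7,1.1,1.6],0.5],
  [[0.04,0.49,0.13],[-2.6,1.5,2.4],0.5],
  [[0.04,0.65,0.18],[-3.5,1.9,3.3],0.5],
  [[0.03,0.81,0.23],[-4.3,2.3,4.1],0.5],
  [[0.01,0.97,0.29],[-5.2,2.5,5],0.5],
  [[-0.01,1.13,0.34],[-6,2.7,5.9],0.5],
  [[-0.04,1.28,0.39],[-6.8,2.9,6.7],0.5],
  [[-0.08,1.44,0.44],[-7.6,3,7.6],0.5],
])

```text
time_s: 23.9
eef_pos: [378.4, 369.0, 119.4]
eef_rot: [-1.317, 0.352, -0.969]
force: [0.0, -1.0, -4.4]
grip_width: 63.8
```

Run:
```python
from jp import *
st(); jrows(np.array([0.438, 0.635, 1.682, 0.759, 1.529, 2.227]),18,10,0.5)
```

```text
{'time_s': 23.9, 'q': [0.374, 0.331, 1.922, 0.568, 0.789, -0.568], 'eef_pos': [378.361, 368.99, 119.391], 'eef_rot': [-1.317, 0.352, -0.969], 'force': [0.045, -0.959, -4.423], 'grip_width': 63.845}
[[-0.04,0.16,0.03],[-0.9,0.5,-0.6],0.5],
[[-0.08,0.32,0.05],[-1.8,0.9,-1.2],0.5],
[[-0.12,0.48,0.06],[-2.7,1.3,-1.8],0.5],
[[-0.17,0.64,0.07],[-3.6,1.6,-2.3],0.5],
[[-0.22,0.8,0.08],[-4.5,1.8,-2.9],0.5],
[[-0.28,0.96,0.07],[-5.4,2.0,-3.5],0.5],
[[-0.33,1.11,0.06],[-6.3,2.2,-4.0],0.5],
[[-0.39,1.26,0.04],[-7.2,2.2,-4.5],0.5],
[[-0.45,1.42,0.01],[-8.1,2.3,-5.1],0.5],
[[-0.51,1.57,-0.03],[-8.9,2.2,-5.5],0.5],
```

Emit:
apply_moves([
  [[-0.04,0.16,0.03],[-0.9,0.5,-0.6],0.5],
  [[-0.08,0.32,0.05],[-1.8,0.9,-1.2],0.5],
  [[-0.12,0.48,0.06],[-2.7,1.3,-1.8],0.5],
  [[-0.17,0.64,0.07],[-3.6,1.6,-2.3],0.5],
  [[-0.22,0.8,0.08],[-4.5,1.8,-2.9],0.5],
  [[-0.28,0.96,0.07],[-5.4,2,-3.5],0.5],
  [[-0.33,1.11,0.06],[-6.3,2.2,-4],0.5],
  [[-0.39,1.26,0.04],[-7.2,2.2,-4.5],0.5],
  [[-0.45,1.42,0.01],[-8.1,2.3,-5.1],0.5],
  [[-0.51,1.57,-0.03],[-8.9,2.2,-5.5],0.5],
])

```text
time_s: 25.15
eef_pos: [283.9, 420.5, 116.5]
eef_rot: [-2.23, -0.081, -2.491]
force: [-0.1, 0.0, -3.1]
grip_width: 63.7
```

Run:
```python
from jp import *
st(); jrows(np.array([0.438, 0.635, 1.682, 0.759, 1.529, 2.227]),9,9,0.5)
```

```text
{'time_s': 25.15, 'q': [0.411, 0.5, 1.788, 0.671, 1.201, 0.996], 'eef_pos': [283.864, 420.487, 116.457], 'eef_rot': [-2.23, -0.081, -2.491], 'force': [-0.1, 0.043, -3.065], 'grip_width': 63.7}
[[-0.03,0.14,-0.03],[0.4,0.3,-0.7],0.5],
[[-0.05,0.28,-0.07],[0.8,0.6,-1.4],0.5],
[[-0.06,0.42,-0.11],[1.2,0.8,-2.2],0.5],
[[-0.08,0.56,-0.15],[1.6,0.9,-2.9],0.5],
[[-0.08,0.69,-0.19],[2.0,1.0,-3.6],0.5],
[[-0.09,0.83,-0.24],[2.4,1.1,-4.3],0.5],
[[-0.08,0.97,-0.29],[2.8,1.2,-5.0],0.5],
[[-0.07,1.1,-0.34],[3.1,1.1,-5.6],0.5],
[[-0.06,1.23,-0.39],[3.5,1.1,-6.3],0.5],
```

Emit:
apply_moves([
  [[-0.03,0.14,-0.03],[0.4,0.3,-0.7],0.5],
  [[-0.05,0.28,-0.07],[0.8,0.6,-1.4],0.5],
  [[-0.06,0.42,-0.11],[1.2,0.8,-2.2],0.5],
  [[-0.08,0.56,-0.15],[1.6,0.9,-2.9],0.5],
  [[-0.08,0.69,-0.19],[2,1,-3.6],0.5],
  [[-0.09,0.83,-0.24],[2.4,1.1,-4.3],0.5],
  [[-0.08,0.97,-0.29],[2.8,1.2,-5],0.5],
  [[-0.07,1.1,-0.34],[3.1,1.1,-5.6],0.5],
  [[-0.06,1.23,-0.39],[3.5,1.1,-6.3],0.5],
  [[-0.06,1.23,-0.39],[3.5,1.1,-6.3],0.5],
])

```text
time_s: 26.4
eef_pos: [223.6, 445.5, 148.2]
eef_rot: [-1.578, -0.977, 2.608]
force: [0.4, -0.2, -3.7]
grip_width: 63.8
```

Run:
```python
from jp import *
o=st(); R=Rt(2.6,.975)
grab('scene','c16'); grab('side','s16'); w=grab('wrist','w16')
rows([(tcp([250,430,60],R),R,0.5,4),(tcp([250,430,30],R),R,0.5,3)])
```

```text
{'time_s': 26.4, 'q': [0.437, 0.637, 1.684, 0.761, 1.527, 2.22], 'eef_pos': [223.55, 445.537, 148.224], 'eef_rot': [-1.578, -0.977, 2.608], 'force': [0.414, -0.162, -3.691], 'grip_width': 63.807}
[[0.001,0.002,0.0],[-2.27,1.54,0.02],0.5],
[[0.001,0.003,0.001],[-4.54,3.07,0.03],0.5],
[[0.002,0.005,0.001],[-6.8,4.61,0.05],0.5],
[[0.002,0.006,0.002],[-9.07,6.14,0.06],0.5],
[[0.002,0.006,0.002],[-9.9,6.7,0.07],0.5],
[[0.002,0.006,0.002],[-10.73,7.26,0.08],0.5],
[[0.002,0.006,0.002],[-11.56,7.82,0.08],0.5],
```

View pics/c16.png

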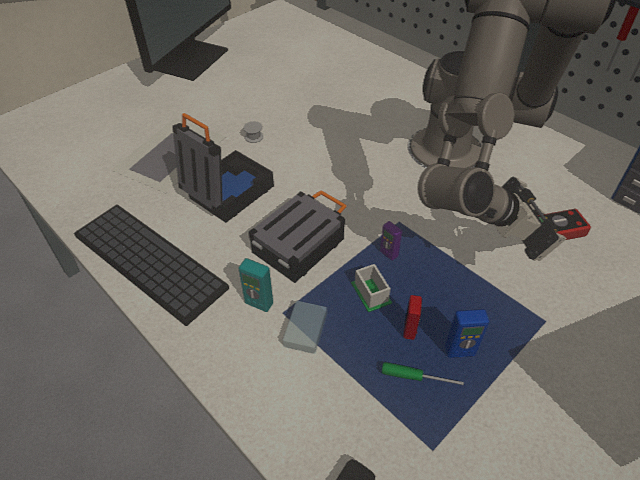

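View pics/w16.png

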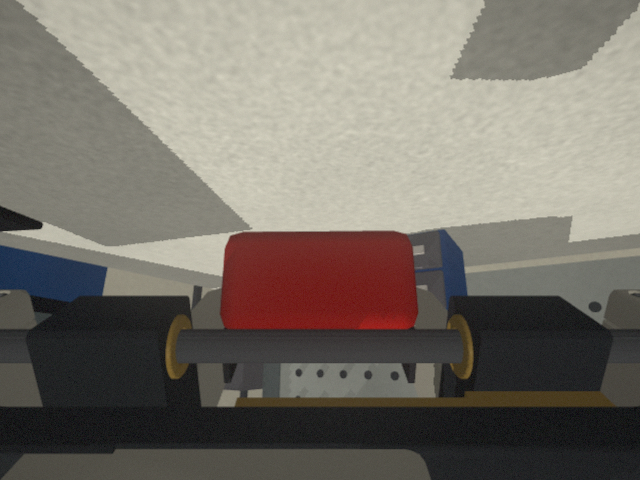

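In the scene view the meter is held face up at about (570,224). I check how level it is before lowering.

Run:
```python
from h import *
d=load('c16'); P=pts(d); img=d['img'].astype(int)
sub=(slice(205,245),slice(550,592)); q=P[sub].reshape(-1,3); hs=cv2.cvtColor(d['img'],cv2.COLOR_RGB2HSV)[sub].reshape(-1,3)
k=(q[:,2]>120)&(q[:,2]<230)&(q[:,0]<262); q=q[k]
# ransac top plane
best=None; rng=np.random.default_rng(0)
for _ in range(500):
    a=q[rng.choice(len(q),3,False)]; n=np.cross(a[1]-a[0],a[2]-a[0]); 
    if np.linalg.norm(n)<1: continue
    n/=np.linalg.norm(n); c=(abs((q-a[0])@n)<2).sum()
    if abs(n[2])>.85 and (best is None or c>best[0]): best=(c,n*np.sign(n[2]),a[0])
i=q[abs((q-best[2])@best[1])<2]; c=i.mean(0); n=np.linalg.svd(i-c)[2][2]; n*=np.sign(n[2]); print(len(q),len(i),c.round(1),n.round(3))
h=np.array([np.cos(2.6),np.sin(2.6),0]); print('tilt along heading',n@h,'lateral',n@np.array([-h[1],h[0],0]))
```

```text
846 433 [205.6 459.7 177.3] [-0.016  0.005  1.   ]
tilt along heading 0.015777965750402842 lateral 0.003886333679897298
```

Emit:
apply_moves([
  [[0,0,0],[-2.3,1.5,0],0.5],
  [[0,0,0],[-5,3.4,0],0.5],
  [[0,0,0],[-7.5,5.1,0],0.5],
  [[0,0,0],[-9.5,6.4,0],0.5],
  [[0,0,0],[-10.7,7.2,0],0.5],
  [[0,0,0],[-11.4,7.7,0],0.5],
  [[0,0,0],[-11.7,7.9,0],0.5],
  [[0,0,0],[-11.8,8,0],0.5],
])

```text
time_s: 27.55
eef_pos: [224.4, 446.7, 6.6]
eef_rot: [-1.584, -0.976, 2.613]
force: [0.3, -0.2, -2.9]
grip_width: 63.8
```

Run:
```python
from h import *
o=st(); print(np.array(o['eef_pos'])-37*Rn.from_euler('xyz',o['eef_rot']).apply([0,1,0]))
```

```text
{'time_s': 27.55, 'q': [0.438, 0.882, 1.715, 0.79, 1.327, 2.022], 'eef_pos': [224.358, 446.737, 6.552], 'eef_rot': [-1.584, -0.976, 2.613], 'force': [0.257, -0.247, -2.936], 'grip_width': 63.78}
[250.57003493 430.84813664  27.27577467]
```

Emit:
apply_moves([
  [[0,0,0],[-0.12,0.08,0],0.5],
  [[0,0,0],[-0.12,0.08,0],0.5],
])

```text
time_s: 27.8
eef_pos: [224.4, 446.8, 6.1]
eef_rot: [-1.585, -0.977, 2.614]
force: [0.5, -0.9, 4.6]
grip_width: 63.4
```

Emit:
apply_moves([
  [[0,0,0],[-0.08,0.06,0],0.5],
  [[0,0,0],[-0.12,0.08,0],0.5],
])

```text
time_s: 28.05
eef_pos: [224.4, 446.8, 6.2]
eef_rot: [-1.586, -0.979, 2.615]
force: [2.0, -4.0, 11.9]
grip_width: 63.5
```

Emit:
apply_moves([
  [[0,0,0],[0,0,0],0.85],
  [[0,0,0],[0,0,0],0.95],
  [[0,0,0],[0,0,0],1],
  [[0,0,0],[0.2,-1,0],1],
  [[0,0,0],[0.5,-4,0],1],
  [[0,0,0],[0.5,-8,0],1],
  [[0,0,0],[0.5,-12,0],1],
  [[0,0,0],[0.5,-15,0],1],
  [[0,0,0],[0.5,-15,0],1],
])

```text
time_s: 29.18
eef_pos: [330.7, 383.1, 94.9]
eef_rot: [-1.591, -0.976, 2.616]
force: [-1.0, -0.4, 0.1]
grip_width: 92.0
```

Run:
```python
from jp import *
o=st(); d=grab('wrist','w17'); P=pts(d)
hsv=cv2.cvtColor(d['img'],cv2.COLOR_RGB2HSV); H,S,V=[hsv[...,i].astype(int) for i in range(3)]
m=(P[...,2]>26)&(P[...,2]<45)&(abs(P[...,0]-225)<120)&(abs(P[...,1]-445)<120); m[330:]=False
q=P[m]; print(len(q),cv2.minAreaRect(q[:,:2].astype(np.float32)),np.percentile(q[:,2],[10,50,90]))
grab('scene','c17')
```

```text
{'time_s': 29.175, 'q': [0.27, 0.801, 1.512, 0.651, 1.608, 2.126], 'eef_pos': [330.73, 383.076, 94.925], 'eef_rot': [-1.591, -0.976, 2.616], 'force': [-1.029, -0.447, 0.071], 'grip_width': 92.01}
4416 ((234.36181640625, 441.508544921875), (63.815792083740234, 134.97027587890625), 59.001346588134766) [29.43016847 35.16248798 36.76971464]
```

View pics/w17.png

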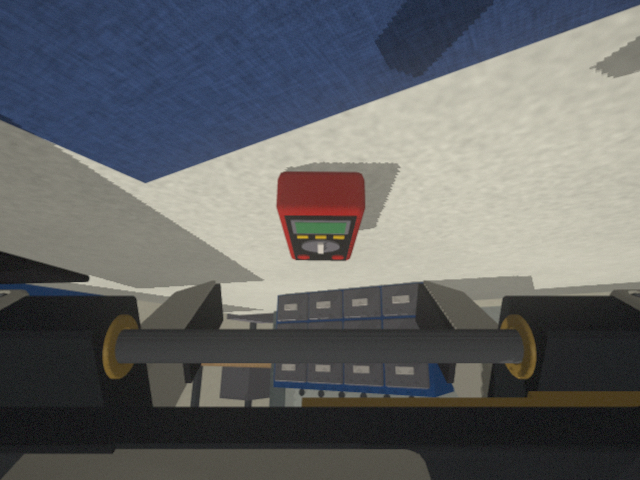

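View pics/c17.png

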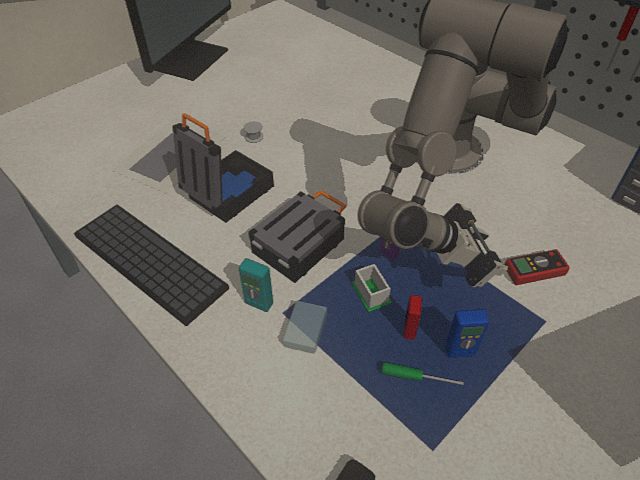

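The meter lies flat, face up, at about (230,443). Next I go tool-down above it for the regrasp.

Run:
```python
from jp import *
o=st(); R=Rt(-.54,0)
qe,e=ik(tcp([230.5,443,150],R),R,[.9,.4,1.6,0,1.1,-.1]); print(qe.round(3).tolist(),e)
q0=np.array(o['q'])
for k in range(0,11,2):
    p,T=fk(q0+(qe-q0)*k/10,X); T=T*TO; print((p-18*T.apply([0,1,0])).round())
P=[fk(q0+(qe-q0)*k/60,X)[1] for k in range(61)]; n=sum((P[k].inv()*P[k+1]).magnitude() for k in range(60)); print(n)
jrows(qe,16,10,1.0)
```

```text
{'time_s': 29.275, 'q': [0.273, 0.803, 1.516, 0.651, 1.607, 2.126], 'eef_pos': [327.983, 383.578, 93.825], 'eef_rot': [-1.585, -0.979, 2.614], 'force': [0.194, 0.014, 0.138], 'grip_width': 91.383}
[0.937, 0.396, 1.729, 0.0, 1.017, -0.093] 1.9651430001250467e-11
[341. 376. 104.]
[304. 387.  94.]
[278. 394.  90.]
[260. 404.  95.]
[246. 420. 108.]
[231. 443. 131.]
3.1944374897306567
[[0.05,-0.17,0.06],[0.3,1.3,0.4],1.0],
[[0.1,-0.34,0.11],[0.6,2.4,0.8],1.0],
[[0.16,-0.52,0.15],[0.8,3.4,1.1],1.0],
[[0.23,-0.69,0.19],[1.1,4.3,1.5],1.0],
[[0.3,-0.87,0.22],[1.3,5.0,1.7],1.0],
[[0.38,-1.05,0.25],[1.6,5.6,2.0],1.0],
[[0.46,-1.23,0.26],[1.9,6.1,2.1],1.0],
[[0.55,-1.41,0.27],[2.2,6.6,2.2],1.0],
[[0.64,-1.59,0.27],[2.6,6.9,2.2],1.0],
[[0.74,-1.77,0.27],[3.1,7.2,2.1],1.0],
```

Run:
```python
from jp import *
o=arm.get_obs(); R=Rt(-.54,0)
q0=np.array(o['q']); qe=np.array([0.937, 0.396, 1.729, 0.0, 1.017, -0.093])
for k in range(0,17,2):
    p,T=fk(q0+(qe-q0)*k/16,X); T=T*TO; t=p-18*T.apply([0,1,0]); print(k,(t+65*T.apply([0,0,1])).round(),(t-65*T.apply([0,0,1])).round())
```

```text
0 [307. 320. 103.] [374. 432. 104.]
2 [301. 322.  83.] [332. 445. 111.]
4 [303. 328.  69.] [290. 449. 116.]
6 [310. 342.  62.] [251. 444. 118.]
8 [316. 365.  64.] [220. 432. 119.]
10 [318. 395.  73.] [198. 416. 119.]
12 [311. 430.  88.] [188. 400. 119.]
14 [293. 466. 108.] [188. 389. 123.]
16 [264. 499. 131.] [197. 387. 131.]
```

Clear all the way (at least 60 mm above the bench).

Emit:
apply_moves([
  [[0.05,-0.17,0.06],[0.3,1.2,0.4],1],
  [[0.1,-0.34,0.11],[0.6,2.3,0.8],1],
  [[0.16,-0.52,0.15],[0.8,3.3,1.1],1],
  [[0.23,-0.69,0.19],[1.1,4.2,1.5],1],
  [[0.3,-0.87,0.22],[1.3,5,1.7],1],
  [[0.38,-1.05,0.25],[1.6,5.6,2],1],
  [[0.46,-1.23,0.26],[1.9,6.1,2.1],1],
  [[0.55,-1.41,0.27],[2.2,6.6,2.2],1],
  [[0.64,-1.59,0.27],[2.6,6.9,2.2],1],
  [[0.74,-1.77,0.27],[3.1,7.2,2.1],1],
])

```text
time_s: 30.52
eef_pos: [249.3, 405.1, 78.5]
eef_rot: [-1.952, -0.078, -1.789]
force: [-0.3, -1.2, -0.3]
grip_width: 91.8
```

Run:
```python
from jp import *
st(); jrows(np.array([0.937, 0.396, 1.729, 0.0, 1.017, -0.093]),7,7,1.0)
```

```text
{'time_s': 30.525, 'q': [0.678, 0.556, 1.648, 0.261, 1.251, 0.789], 'eef_pos': [249.289, 405.082, 78.495], 'eef_rot': [-1.952, -0.078, -1.789], 'force': [-0.323, -1.24, -0.317], 'grip_width': 91.827}
[[0.06,-0.18,-0.01],[-0.2,-0.1,-0.4],1.0],
[[0.11,-0.35,-0.02],[-0.5,-0.3,-0.8],1.0],
[[0.17,-0.53,-0.04],[-0.9,-0.6,-1.3],1.0],
[[0.22,-0.71,-0.07],[-1.4,-1.0,-1.8],1.0],
[[0.28,-0.89,-0.1],[-1.8,-1.4,-2.4],1.0],
[[0.33,-1.07,-0.13],[-2.4,-1.9,-3.1],1.0],
[[0.38,-1.25,-0.17],[-3.0,-2.5,-3.8],1.0],
```

Emit:
apply_moves([
  [[0.06,-0.18,-0.01],[-0.2,-0.1,-0.4],1],
  [[0.11,-0.35,-0.02],[-0.5,-0.3,-0.8],1],
  [[0.17,-0.53,-0.04],[-0.9,-0.6,-1.3],1],
  [[0.22,-0.71,-0.07],[-1.4,-1,-1.8],1],
  [[0.28,-0.89,-0.1],[-1.8,-1.4,-2.4],1],
  [[0.33,-1.07,-0.13],[-2.4,-1.9,-3.1],1],
  [[0.38,-1.25,-0.17],[-3,-2.5,-3.8],1],
  [[0.38,-1.25,-0.17],[-3,-2.5,-3.8],1],
])

```text
time_s: 31.52
eef_pos: [229.0, 442.7, 113.1]
eef_rot: [-1.57, 0.001, -0.535]
force: [-0.1, 0.0, -0.2]
grip_width: 91.8
```

Run:
```python
from jp import *
o=st(); d=grab('wrist','w18'); P=pts(d); o=st()
m=(P[...,2]>26)&(P[...,2]<42)&(abs(P[...,0]-230)<110)&(abs(P[...,1]-443)<110); m[285:]=False
q=P[m]; print(len(q),cv2.minAreaRect(q[:,:2].astype(np.float32)),np.percentile(q[:,2],[10,50,90]))
e=grab('scene','c18'); P=pts(e); m=(P[...,2]>26)&(P[...,2]<42)&(abs(P[...,0]-230)<110)&(abs(P[...,1]-443)<110); q=P[m]; print(len(q),cv2.minAreaRect(q[:,:2].astype(np.float32)))
```

```text
{'time_s': 31.525, 'q': [0.939, 0.393, 1.733, 0.001, 1.014, -0.097], 'eef_pos': [229.039, 442.687, 113.066], 'eef_rot': [-1.57, 0.001, -0.535], 'force': [-0.059, 0.021, -0.24], 'grip_width': 91.792}
{'time_s': 31.575, 'q': [0.938, 0.394, 1.733, 0.001, 1.014, -0.096], 'eef_pos': [229.5, 442.394, 112.795], 'eef_rot': [-1.57, 0.001, -0.537], 'force': [0.587, -0.65, -0.382], 'grip_width': 91.697}
12369 ((215.46177673339844, 451.6575012207031), (64.1174545288086, 105.30374908447266), 59.13625717163086) [32.50212393 34.9998882  36.86685525]
1212 ((231.58987426757812, 444.3894958496094), (67.76583862304688, 144.0541229248047), 59.68415451049805)
```

View pics/w18.png

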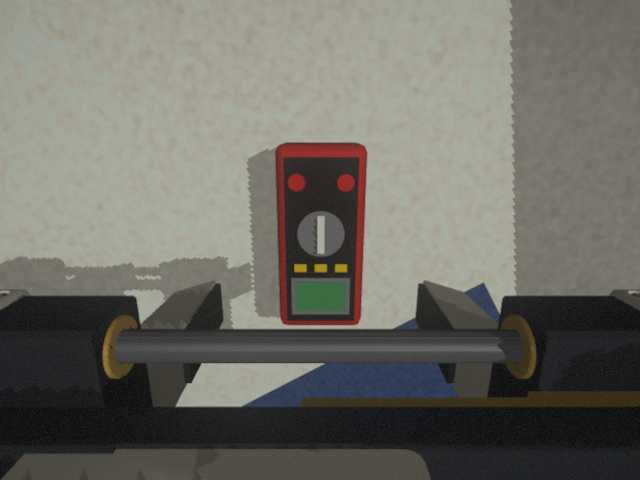

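Well aligned: the meter's centre is (230.4,442.8) and the tool is over it. I descend and grip.

Emit:
apply_moves([
  [[0,0,0],[0,4,0.1],1],
  [[0,0,0],[0.05,8,0.1],1],
  [[0,0,0],[0.05,11,0.1],1],
  [[0,0,0],[0.05,12.4,0.1],1],
  [[0,0,0],[0.05,12.7,0.1],1],
  [[0,0,0],[0.05,12.7,0.1],0.5],
  [[0,0,0],[0.05,12.7,0.1],0.5],
  [[0,0,0],[0.05,12.7,0.1],0.5],
  [[0,0,0],[0.05,12.7,0.1],0.5],
  [[0,0,0],[0.05,12.7,0.1],0.5],
])

```text
time_s: 32.88
eef_pos: [231.1, 443.3, -13.7]
eef_rot: [-1.57, 0.001, -0.539]
force: [-0.8, -0.5, 6.3]
grip_width: 63.5
```

Run:
```python
from h import *
st()
```

```text
{'time_s': 32.875, 'q': [0.936, 0.592, 1.843, 0.001, 0.705, -0.097], 'eef_pos': [231.059, 443.258, -13.661], 'eef_rot': [-1.57, 0.001, -0.539], 'force': [-0.811, -0.549, 6.315], 'grip_width': 63.503}
```

Run:
```python
from jp import *
o=st(); p=np.array(o['eef_pos'])
R1=Rt(-.3); R2=Rt(.1)
rows([(p+[0,0,60],None,0.5,3),((300,330,150),Rt(-.42),.5,3),((430,60,160),Rt(-.2),.5,6)],nd=1)
q=np.array(o['q'])
for G,y in [([430,60,197],-.2),([580,-309,197],.1),([580,-309,25],.1)]:
    R=Rt(y); q,e=ik(tcp(G,R),R,q); print(q.round(2),e)
```

```text
{'time_s': 32.875, 'q': [0.936, 0.592, 1.843, 0.001, 0.705, -0.097], 'eef_pos': [231.059, 443.258, -13.661], 'eef_rot': [-1.57, 0.001, -0.539], 'force': [-0.811, -0.549, 6.315], 'grip_width': 63.503}
[[0.0,0.0,0.0],[0.0,-2.0,0.0],0.5],
[[0.0,0.0,0.0],[0.0,-4.0,0.0],0.5],
[[0.0,0.0,0.0],[0.0,-6.0,0.0],0.5],
[[0.0,-0.04,0.0],[3.9,-9.5,-2.0],0.5],
[[-0.001,-0.079,0.0],[7.8,-12.9,-4.1],0.5],
[[-0.001,-0.119,-0.001],[11.7,-16.4,-6.2],0.5],
[[-0.001,-0.156,-0.001],[15.9,-16.6,-8.9],0.5],
[[-0.001,-0.193,-0.001],[20.1,-16.7,-11.7],0.5],
[[-0.001,-0.229,-0.001],[24.2,-16.9,-14.4],0.5],
[[-0.001,-0.266,-0.001],[28.4,-17.1,-17.2],0.5],
[[-0.001,-0.303,-0.001],[32.6,-17.3,-19.9],0.5],
[[-0.001,-0.339,-0.001],[36.7,-17.4,-22.7],0.5],
[-0.04  0.23  1.83 -0.    1.08 -1.41] 5.487093273046956e-14
[-0.61  0.62  1.19 -0.    1.33 -2.28] 3.1790772051888673e-09
[-0.61  0.8   1.36 -0.    0.98 -2.28] 2.4526786785040886e-14
```

Emit:
apply_moves([
  [[0,0,0],[0,-1.2,0],0.5],
  [[0,0,0],[0,-3.2,0],0.5],
  [[0,0,0],[0,-6,0],0.5],
  [[0,-0.04,0],[3.9,-9.5,-2],0.5],
  [[0,-0.08,0],[7.8,-13,-4.1],0.5],
  [[0,-0.12,0],[11.7,-16.4,-6.2],0.5],
  [[0,-0.16,0],[15.9,-17,-8.9],0.5],
  [[0,-0.19,0],[20.1,-17.4,-11.7],0.5],
  [[0,-0.23,0],[24.2,-17.4,-14.4],0.5],
  [[0,-0.27,0],[28.4,-17.4,-17.2],0.5],
])

```text
time_s: 34.12
eef_pos: [386.5, 148.1, 160.3]
eef_rot: [-1.569, 0.0, -0.268]
force: [1.0, -0.1, -3.7]
grip_width: 63.8
```

Run:
```python
from jp import *
o=st()
rows([((580.6,-308.9,160),Rt(.1),.5,10)],nd=1)
```

```text
{'time_s': 34.125, 'q': [0.179, 0.189, 1.879, 0.002, 1.073, -1.125], 'eef_pos': [386.548, 148.091, 160.324], 'eef_rot': [-1.569, 0.0, -0.268], 'force': [0.993, -0.089, -3.71], 'grip_width': 63.806}
[[0.0,-0.037,0.0],[3.1,0.0,-3.9],0.5],
[[0.0,-0.074,0.0],[6.2,0.0,-7.8],0.5],
[[-0.001,-0.11,0.0],[9.2,0.0,-11.7],0.5],
[[-0.001,-0.147,0.0],[12.3,0.0,-15.6],0.5],
[[-0.001,-0.184,0.0],[15.4,0.0,-19.5],0.5],
[[-0.001,-0.221,0.0],[18.5,0.0,-23.4],0.5],
[[-0.001,-0.257,0.0],[21.6,0.0,-27.3],0.5],
[[-0.001,-0.294,0.0],[24.6,0.0,-31.2],0.5],
[[-0.002,-0.331,0.0],[27.7,0.0,-35.0],0.5],
[[-0.002,-0.368,0.0],[30.8,0.0,-38.9],0.5],
```

Emit:
apply_moves([
  [[0,-0.03,0],[3.1,0,-3.9],0.5],
  [[0,-0.07,0],[6.2,0,-7.8],0.5],
  [[0,-0.11,0],[9.2,0,-11.7],0.5],
  [[0,-0.15,0],[12.3,0,-15.6],0.5],
  [[0,-0.18,0],[15.4,0,-19.5],0.5],
  [[0,-0.22,0],[18.5,0,-23.4],0.5],
  [[0,-0.26,0],[21.6,0,-27.3],0.5],
  [[0,-0.3,0],[24.6,0,-31.2],0.5],
  [[0,-0.34,0],[27.7,0,-35],0.5],
  [[0,-0.37,0],[30.8,0,-38.9],0.5],
])

```text
time_s: 35.38
eef_pos: [580.7, -309.6, 159.5]
eef_rot: [-1.568, 0.0, 0.103]
force: [-0.1, -0.5, -3.5]
grip_width: 63.6
```

Emit:
apply_moves([
  [[0,0,0],[0,0,0],0.5],
  [[0,0,0],[0,2,0],0.5],
  [[0,0,0],[0,4,0],0.5],
  [[0,0,0],[0,4,0],0.5],
])

```text
time_s: 35.88
eef_pos: [579.2, -307.8, 117.8]
eef_rot: [-1.565, 0.004, 0.104]
force: [-0.2, 0.6, -4.1]
grip_width: 63.7
```

Run:
```python
from jp import *
o=st(); w=grab('wrist','w19'); grab('side','s19'); grab('scene','c19')
a=load('s19')['img'][230:430,300:500,::-1]; cv2.imwrite('pics/s19c.png',cv2.resize(a,None,fx=3,fy=3))
```

```text
{'time_s': 35.875, 'q': [-0.606, 0.659, 1.243, 0.002, 1.246, -2.281], 'eef_pos': [579.156, -307.805, 117.79], 'eef_rot': [-1.565, 0.004, 0.104], 'force': [-0.245, 0.611, -4.145], 'grip_width': 63.75}
```

View pics/s19c.png

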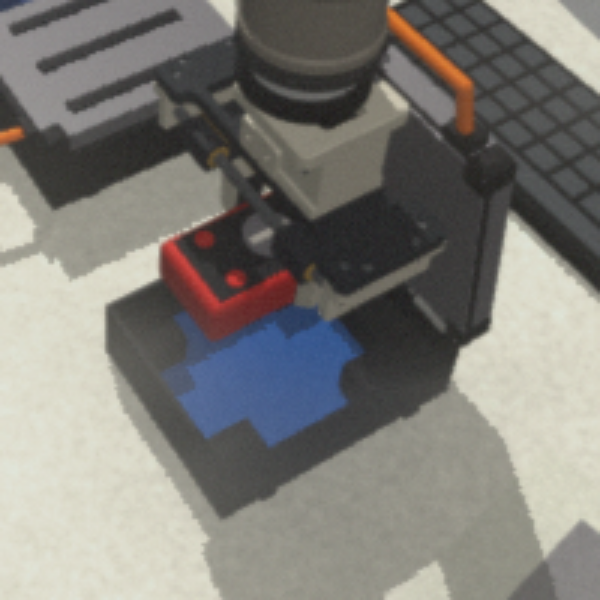

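View pics/w19.png

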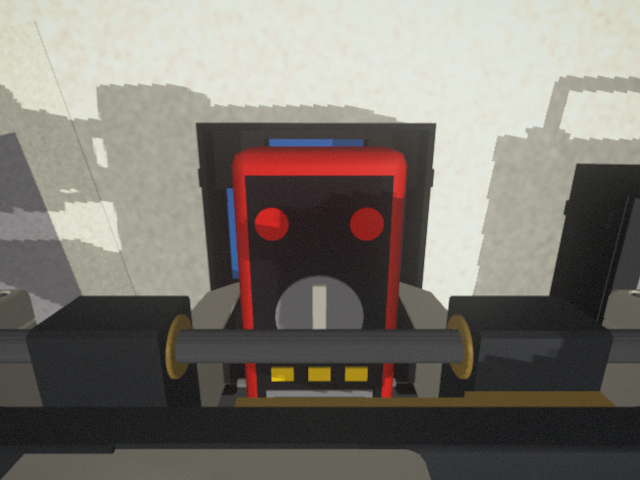

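Run:
```python
from jp import *
d=load('w19'); P=pts(d); o=arm.get_obs()
hsv=cv2.cvtColor(d['img'],cv2.COLOR_RGB2HSV); H,S,V=[hsv[...,i].astype(int) for i in range(3)]
b=((H>100)&(H<125)&(S>110)&(V>50)); b[:100]=False; b[300:]=False
ys,xs=np.nonzero(b&(np.indices(b.shape)[0]<165)); print('blue front',xs.min(),xs.max(),ys.min(),ys.max())
for v in range(136,150,2):
    x=np.nonzero(b[v,240:400])[0]+240
    if len(x)>5: print(v,x.min(),x.max(),ray(d,x.min(),v,5).round(1),ray(d,x.max(),v,5).round(1))
for v in (220,250,270):
    x=np.nonzero(b[v,:240])[0]
    if len(x): print('room left',v,x.min(),x.max(),ray(d,x.min(),v,5).round(1))
print('rim corners',ray(d,197,124,55).round(1),ray(d,436,124,55).round(1), 'rim left at 285', ray(d,209,285,55).round(1),ray(d,422,285,55).round(1))
k=(P[...,2]>48)&(P[...,2]<60); q=P[k&(np.indices(k.shape)[0]<290)]; q=q[(abs(q[:,0]-560)<100)&(abs(q[:,1]+309)<90)]
print('rim pts',len(q),cv2.minAreaRect(q[:,:2].astype(np.float32)))
red=((H<6)|(H>172))&(S>120); red[330:]=False
q=P[red]; z=q[:,2]; print('meter z',np.percentile(z,[2,50,98]).round(1))
k=z>170; print(cv2.minAreaRect(q[k][:,:2].astype(np.float32)),)
q=q[k]; ax=np.array([np.cos(.103),np.sin(.103)]); a=(q[:,:2])@ax; bb=q[:,:2]@np.array([-ax[1],ax[0]]); print('a min',np.percentile(a,[.5,2]),'b',np.percentile(bb,[.5,99.5]), 'tcp a,b',np.array(o['eef_pos'][:2])@ax,np.array(o['eef_pos'][:2])@np.array([-ax[1],ax[0]]))
```

```text
blue front 269 362 139 145
140 269 362 [ 512.5 -352.8    5. ] [ 505.3 -282.1    5. ]
142 269 362 [ 514.  -352.7    5. ] [ 506.7 -281.9    5. ]
144 269 362 [ 515.5 -352.6    5. ] [ 508.2 -281.7    5. ]
room left 220 228 234 [ 578.3 -381.7    5. ]
room left 250 230 236 [ 603.7 -379.2    5. ]
room left 270 232 237 [ 621.2 -376.9    5. ]
rim corners [ 506.1 -391.9   55. ] [ 490.8 -243.4   55. ] rim left at 285 [ 614.  -382.4   55. ] [ 599.1 -232.5   55. ]
rim pts 4582 ((553.8518676757812, -312.64801025390625), (113.68616485595703, 156.69259643554688), 5.884293556213379)
meter z [159.3 165.  169.2]
((534.404541015625, -310.11346435546875), (38.65150451660156, 48.09645080566406), 65.06622314453125)
a min [469.13239215 469.13239215] b [-385.86125069 -345.30495424] tcp a,b 546.1279188903445 -367.4372709956399
```

Run:
```python
from jp import *
d=load('w19'); o=st()
for z in (161,166): print(z,ray(d,320,148,z).round(1), ray(d,233,165,z).round(1),ray(d,406,165,z).round(1))
e=ray(d,320,148,161); ax=np.array([np.cos(.103),np.sin(.103),0]); print('centre est',e+70*ax)
rows([((581.9,-309.5,70),Rt(.102),.5,3),((581.9,-309.5,20),Rt(.102),.5,3),((581.9,-309.5,-5),Rt(.102),.5,3)])
```

```text
{'time_s': 36.025, 'q': [-0.606, 0.657, 1.239, 0.002, 1.246, -2.281], 'eef_pos': [581.013, -309.338, 120.744], 'eef_rot': [-1.569, -0.001, 0.104], 'force': [0.199, -0.407, -2.824], 'grip_width': 63.634}
161 [ 509.1 -315.6  161. ] [ 518.2 -346.2  161. ] [ 511.8 -284.1  161. ]
166 [ 508.9 -315.7  166. ] [ 517.7 -345.1  166. ] [ 511.6 -285.4  166. ]
centre est [ 578.71930483 -308.43257813  161.        ]
[[-0.001,0.001,0.0],[0.03,1.69,-0.01],0.5],
[[-0.001,0.001,0.0],[0.06,3.38,-0.02],0.5],
[[-0.002,0.002,0.001],[0.08,5.07,-0.03],0.5],
[[-0.002,0.002,0.001],[0.08,6.74,-0.04],0.5],
[[-0.002,0.002,0.001],[0.08,8.41,-0.04],0.5],
[[-0.002,0.002,0.001],[0.08,10.07,-0.04],0.5],
[[-0.002,0.002,0.001],[0.08,10.91,-0.04],0.5],
[[-0.002,0.002,0.001],[0.08,11.74,-0.05],0.5],
[[-0.002,0.002,0.001],[0.08,12.57,-0.05],0.5],
```

Measured bed centre is (581.9,-309.5) and the meter is within 1–2 mm of it. I lower to just inside the rim first.

Emit:
apply_moves([
  [[0,0,0],[0.12,2.5,0],0.5],
  [[0,0,0],[0.12,5,0],0.5],
  [[0,0,0],[0.12,7.2,0],0.5],
  [[0,0,0],[0.12,8.8,0],0.5],
  [[0,0,0],[0.12,9.4,0],0.5],
  [[0,0,0],[0.12,9.4,0],0.5],
])

```text
time_s: 36.78
eef_pos: [582.5, -309.1, 27.1]
eef_rot: [-1.569, -0.001, 0.104]
force: [0.5, -0.3, -4.8]
grip_width: 63.8
```

Run:
```python
from jp import *
d=grab('wrist','w20'); s=grab('side','s20'); st()
a=s['img'][280:420,320:470,::-1]; cv2.imwrite('pics/s20c.png',cv2.resize(a,None,fx=4,fy=4))
```

```text
{'time_s': 36.875, 'q': [-0.605, 0.755, 1.328, 0.002, 1.059, -2.28], 'eef_pos': [582.799, -309.414, 27.749], 'eef_rot': [-1.57, -0.002, 0.104], 'force': [0.009, -0.227, -3.181], 'grip_width': 63.574}
```

View pics/w20.png

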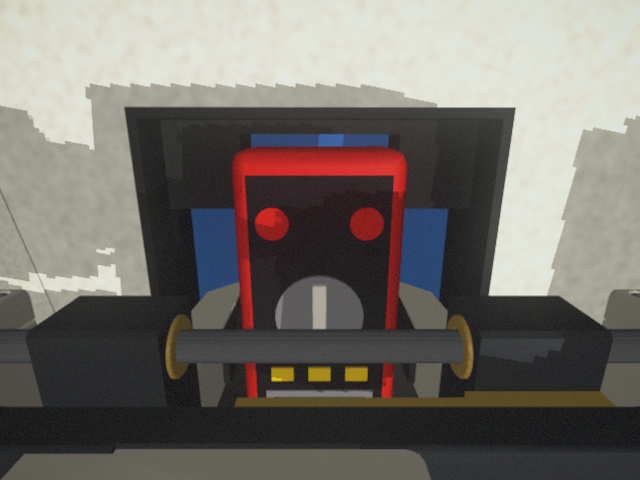

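View pics/s20c.png

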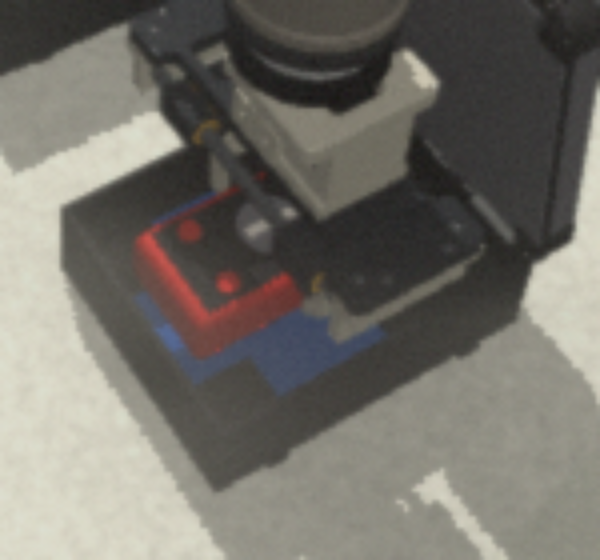

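Emit:
apply_moves([
  [[0,0,0],[-0.05,0.8,0],0.5],
  [[0,0,0],[-0.05,1.6,0],0.5],
  [[0,0,0],[-0.05,2.3,0],0.5],
  [[0,0,0],[-0.05,2.9,0],0.5],
  [[0,0,0],[-0.05,3.2,0],0.5],
  [[0,0,0],[-0.05,3.2,0],0.5],
])

```text
time_s: 37.62
eef_pos: [582.3, -309.4, -4.5]
eef_rot: [-1.57, -0.002, 0.104]
force: [0.5, -0.2, -3.5]
grip_width: 63.5
```

Emit:
apply_moves([
  [[0,0,0],[0,0.2,0],0.5],
  [[0,0,0],[0,0.35,0],0.5],
  [[0,0,0],[0,0.4,0],0.5],
])

```text
time_s: 38.0
eef_pos: [582.3, -309.3, -8.6]
eef_rot: [-1.57, -0.001, 0.104]
force: [-0.3, 0.9, -2.0]
grip_width: 64.0
```

Emit:
apply_moves([
  [[0,0,0],[0,0.1,0],0.5],
  [[0,0,0],[0,0.15,0],0.5],
])

```text
time_s: 38.25
eef_pos: [582.3, -309.4, -8.6]
eef_rot: [-1.57, -0.002, 0.104]
force: [-3.8, 1.8, 9.7]
grip_width: 63.8
```

Contact came at TCP −8.6, as predicted for the bed floor. I release and retreat straight up.

Emit:
apply_moves([
  [[0,0,0],[0,0,0],0.8],
  [[0,0,0],[0,0,0],0.85],
  [[0,0,0],[0,0,0],0.85],
  [[0,0,0],[0,-2,0],0.85],
  [[0,0,0],[0,-6,0],0.85],
  [[0,0,0],[0,-11,0],0.85],
  [[0,0,0],[-3,-16,0],0.5],
  [[0,0,0],[-6,-20,0],0.3],
  [[0,0,0],[-6,-20,0],0.2],
])

```text
time_s: 39.38
eef_pos: [522.5, -317.4, 197.1]
eef_rot: [-1.577, -0.008, 0.102]
force: [0.1, -0.2, -1.0]
grip_width: 52.8
```

Run:
```python
from jp import *
st(); d=grab('wrist','w21'); s=grab('side','s21'); P=pts(s)
a=s['img'][220:420,310:490,::-1]; cv2.imwrite('pics/s21c.png',cv2.resize(a,None,fx=3,fy=3))
for nm,e in(('w',d),('s',s)):
    P=pts(e); hsv=cv2.cvtColor(e['img'],cv2.COLOR_RGB2HSV); H,S=hsv[...,0].astype(int),hsv[...,1]
    m=((H<6)|(H>172))&(S>120)&(abs(P[...,0]-582)<90)&(abs(P[...,1]+309)<60)&(P[...,2]<60)
    q=P[m]; print(nm,len(q),np.percentile(q[:,2],[5,50,95]).round(1),cv2.minAreaRect(q[:,:2].astype(np.float32)))
    ax=np.array([np.cos(.103),np.sin(.103)]); k=(abs(P[...,0]-582)<70)&(abs(P[...,1]+309)<25)&(P[...,2]<60)&(P[...,2]>20); q=P[k]; print('face z by a',[ (int(x),np.median(q[abs((q[:,:2]-[582,-309])@ax-x)<6,2]).round(1)) for x in (-60,-40,-20,0,20,40,60) if (abs((q[:,:2]-[582,-309])@ax-x)<6).sum()>5])
```

```text
{'time_s': 39.375, 'q': [-0.672, 0.503, 1.297, 0.002, 1.332, -2.345], 'eef_pos': [522.525, -317.35, 197.074], 'eef_rot': [-1.577, -0.008, 0.102], 'force': [0.086, -0.192, -0.999], 'grip_width': 52.845}
w 2542 [22.7 38.  41.6] ((582.916015625, -307.7847900390625), (144.7005157470703, 65.96824645996094), 6.0478925704956055)
face z by a [(-60, np.float64(39.6)), (-40, np.float64(40.3)), (-20, np.float64(40.6)), (0, np.float64(41.1)), (20, np.float64(40.2)), (40, np.float64(41.1)), (60, np.float64(40.2))]
s 579 [24.9 38.  41.8] ((585.0782470703125, -305.762939453125), (143.0078887939453, 73.4358139038086), 4.030806541442871)
face z by a [(-60, np.float64(39.4)), (-40, np.float64(40.7)), (-20, np.float64(41.1)), (0, np.float64(41.6)), (20, np.float64(40.4)), (40, np.float64(41.3)), (60, np.float64(40.3))]
```

View pics/s21c.png

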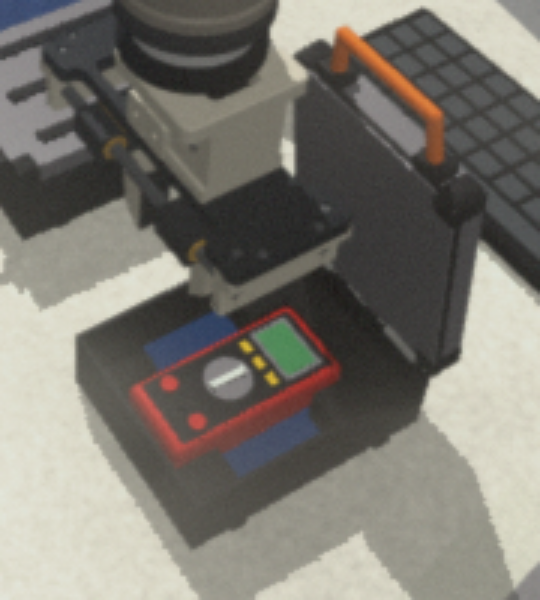

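View pics/w21.png

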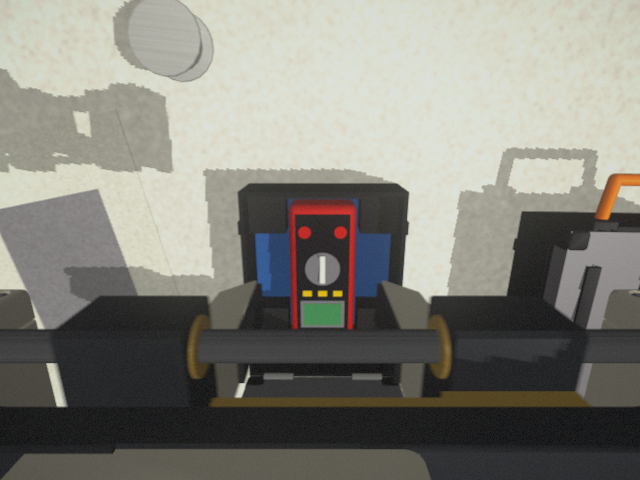

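The meter is home: face about 40 mm high, level to 1–2 mm. Now I bring the lid back to half open.

Run:
```python
from jp import *
o=st()
rows([((560,-312,320),Rt(-.4),.2,3),((664,-300,330),Rt(-1.471),.2,6)],nd=1)
```

```text
{'time_s': 39.475, 'q': [-0.67, 0.509, 1.3, 0.002, 1.33, -2.345], 'eef_pos': [522.432, -315.858, 192.408], 'eef_rot': [-1.571, -0.003, 0.103], 'force': [-0.105, -0.925, 0.132], 'grip_width': 44.357}
[[0.0,0.168,0.001],[1.3,-4.2,0.0],0.2],
[[0.0,0.335,0.002],[2.5,-8.5,0.0],0.2],
[[0.0,0.503,0.003],[3.8,-12.7,0.0],0.2],
[[-0.001,0.682,0.003],[5.6,-12.9,0.0],0.2],
[[-0.001,0.86,0.003],[7.3,-13.1,0.0],0.2],
[[-0.001,1.039,0.003],[9.1,-13.2,0.1],0.2],
[[-0.002,1.217,0.003],[10.8,-13.4,0.1],0.2],
[[-0.002,1.396,0.003],[12.5,-13.6,0.1],0.2],
[[-0.002,1.574,0.003],[14.3,-13.7,0.1],0.2],
```

Emit:
apply_moves([
  [[0,0.17,0],[0,-4.5,0],0.2],
  [[0,0.33,0],[0,-9.5,0],0.2],
  [[0,0.5,0],[1,-13.5,0],0.2],
  [[0,0.68,0],[3.5,-13.7,0],0.2],
  [[0,0.86,0],[6,-13.7,0],0.2],
  [[0,1.04,0],[8.5,-13.7,0],0.2],
  [[0,1.22,0],[10.8,-13.7,0.1],0.2],
  [[0,1.4,0],[12.5,-13.7,0.1],0.2],
  [[0,1.575,0],[14.3,-13.7,0.1],0.2],
  [[0,1.575,0],[14.3,-13.7,0.1],0.2],
])

```text
time_s: 40.72
eef_pos: [665.3, -299.2, 326.6]
eef_rot: [-1.571, 0.002, -1.468]
force: [-0.7, -0.5, -0.8]
grip_width: 18.9
```

Run:
```python
from jp import *
o=st(); d=grab('wrist','w22'); 
hsv=cv2.cvtColor(d['img'],cv2.COLOR_RGB2HSV)
m=(hsv[...,0]>5)&(hsv[...,0]<18)&(hsv[...,1]>140)&(hsv[...,2]>90)
v,u=np.nonzero(m); print(len(u))
for vv in range(v.min(),v.max(),14):
    uu=u[v==vv]
    if len(uu): print(vv,uu.min(),uu.max(),ray(d,uu.mean(),vv,286).round(1))
lidang('side','s22',-321,0,.1)
rows([((664,-300,249),Rt(-1.471),.2,4)])
```

```text
{'time_s': 40.725, 'q': [-0.528, 0.767, 0.48, 0.002, 1.896, -0.63], 'eef_pos': [665.3, -299.227, 326.55], 'eef_rot': [-1.571, 0.002, -1.468], 'force': [-0.656, -0.461, -0.799], 'grip_width': 18.857}
2392
178 320 327 [ 663.4 -248.8  286. ]
192 312 328 [ 662.2 -257.3  286. ]
206 308 324 [ 660.7 -265.9  286. ]
220 309 324 [ 661.8 -274.5  286. ]
234 309 324 [ 662.7 -283.3  286. ]
248 309 324 [ 663.6 -292.3  286. ]
262 310 324 [ 664.8 -301.5  286. ]
276 310 324 [ 665.8 -310.9  286. ]
290 310 324 [ 666.7 -320.5  286. ]
304 310 330 [ 669.7 -330.2  286. ]
318 310 325 [ 669.1 -340.4  286. ]
s22 n 271 th [1.409 1.42  1.438] z 290.6
[[0.0,0.001,0.0],[0.01,1.98,0.0],0.2],
[[-0.001,0.002,0.0],[0.01,3.96,-0.01],0.2],
[[-0.001,0.003,-0.001],[0.02,5.94,-0.01],0.2],
[[-0.001,0.003,-0.001],[0.02,7.92,-0.02],0.2],
```

View pics/w22.png

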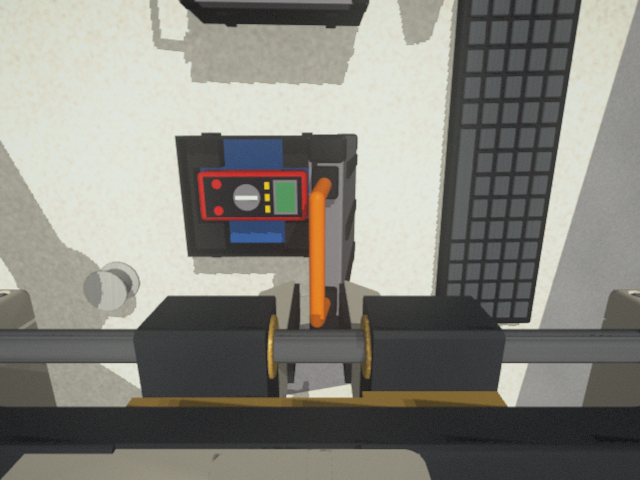

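The wrist view shows the meter seated in the bed at (250,195) and the bar centred between the fingers.

Emit:
apply_moves([
  [[0,0,0],[0,2.5,0],0.2],
  [[0,0,0],[0,5,0],0.2],
  [[0,0,0],[0,7,0],0.2],
  [[0,0,0],[0,7.7,0],0.2],
  [[0,0,0],[0,7.7,0],0.2],
  [[0,0,0],[0,7.7,0],0],
  [[0,0,0],[0,7.7,0],0],
  [[0,0,0],[0,7.7,0],0],
], squeeze=20)

```text
time_s: 41.82
eef_pos: [664.4, -300.0, 252.5]
eef_rot: [-1.568, -0.0, -1.468]
force: [-0.8, -0.2, 3.9]
grip_width: 8.9
```

Run:
```python
from jp import *
o=st(); arc(.1,1.42,.82,15)
```

```text
{'time_s': 41.825, 'q': [-0.53, 0.741, 0.724, 0.001, 1.674, -0.633], 'eef_pos': [664.418, -300.04, 252.462], 'eef_rot': [-1.568, -0.0, -1.468], 'force': [-0.782, -0.235, 3.891], 'grip_width': 8.906}
[[0,0,0],[-0.00,0.11,-0.92],0.0],
[[0,0,0],[-0.01,0.25,-1.84],0.0],
[[0,0,0],[-0.01,0.43,-2.75],0.0],
[[0,0,0],[-0.01,0.65,-3.66],0.0],
[[0,0,0],[-0.02,0.91,-4.55],0.0],
[[0,0,0],[-0.02,1.19,-5.43],0.0],
[[0,0,0],[-0.02,1.52,-6.30],0.0],
[[0,0,0],[-0.02,1.88,-7.16],0.0],
[[0,0,0],[-0.03,2.27,-8.00],0.0],
[[0,0,0],[-0.03,2.70,-8.83],0.0],
[[0,0,0],[-0.03,3.15,-9.64],0.0],
[[0,0,0],[-0.04,3.65,-10.43],0.0],
[[0,0,0],[-0.04,4.17,-11.19],0.0],
[[0,0,0],[-0.04,4.72,-11.94],0.0],
[[0,0,0],[-0.04,5.30,-12.67],0.0],
```

Emit:
apply_moves([
  [[0,0,0],[0,0.1,-0.9],0],
  [[0,0,0],[0,0.25,-1.8],0],
  [[0,0,0],[0,0.4,-2.7],0],
  [[0,0,0],[0,0.65,-3.7],0],
  [[0,0,0],[0,0.9,-4.5],0],
  [[0,0,0],[0,1.2,-5.4],0],
  [[0,0,0],[0,1.5,-6.3],0],
  [[0,0,0],[0,1.9,-7.2],0],
  [[0,0,0],[0,2.3,-8],0],
  [[0,0,0],[0,2.7,-8.8],0],
])

```text
time_s: 43.08
eef_pos: [576.4, -309.0, 225.0]
eef_rot: [-1.568, -0.0, -1.467]
force: [0.4, 1.2, 2.2]
grip_width: 8.9
```

Emit:
apply_moves([
  [[0,0,0],[0,0.5,-0.8],0],
  [[0,0,0],[0,0.95,-1.6],0],
  [[0,0,0],[0,1.5,-2.4],0],
  [[0,0,0],[0,2,-3.1],0],
  [[0,0,0],[0,2.4,-3.6],0],
  [[0,0,0],[0,2.4,-3.6],0],
  [[0,0,0],[0,2.4,-3.6],0.15],
  [[0,0,0],[0,2.4,-3.6],0.2],
  [[0,0,0],[0,1,-3.6],0.2],
  [[0,0,0],[0,-3,-3.6],0.2],
])

```text
time_s: 44.32
eef_pos: [539.8, -312.3, 254.4]
eef_rot: [-1.571, 0.002, -1.467]
force: [0.3, -0.9, 0.5]
grip_width: 18.5
```

Emit:
apply_moves([
  [[0,0,0],[0,-3,0],0.2],
  [[0,0,0],[0,-6,-3],0.2],
  [[0,0,0],[0,-8,-7],0.2],
  [[0,0,0],[0,-8,-11],0.2],
  [[0,0,0],[0,-8,-11],0.2],
])

```text
time_s: 44.95
eef_pos: [428.8, -324.3, 336.6]
eef_rot: [-1.57, -0.0, -1.47]
force: [0.2, 0.3, 0.3]
grip_width: 18.6
```

Run:
```python
from jp import *
o=st(); lidang('side','s23',-321,0,.1); lidang('scene','c23',-321,0,.1)
```

```text
{'time_s': 44.95, 'q': [-0.791, 0.302, 1.23, 0.001, 1.609, -0.892], 'eef_pos': [428.829, -324.286, 336.647], 'eef_rot': [-1.57, -0.0, -1.47], 'force': [0.202, 0.333, 0.316], 'grip_width': 18.594}
s23 n 260 th [0.833 0.849 0.863] z 239.9
c23 n 119 th [0.834 0.851 0.868] z 238.8
```

View pics/s23.png

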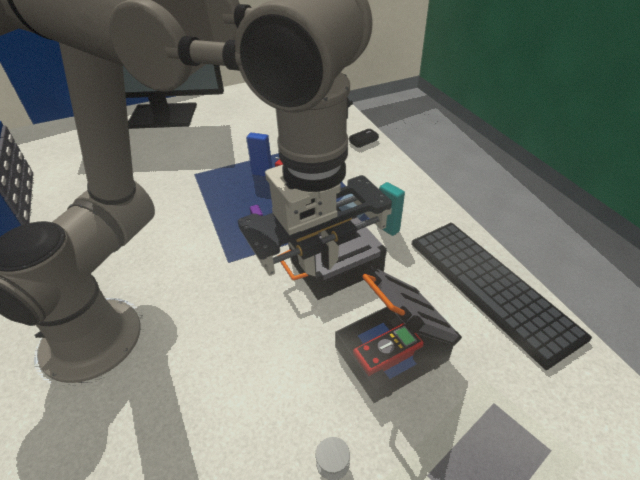

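View pics/c23.png

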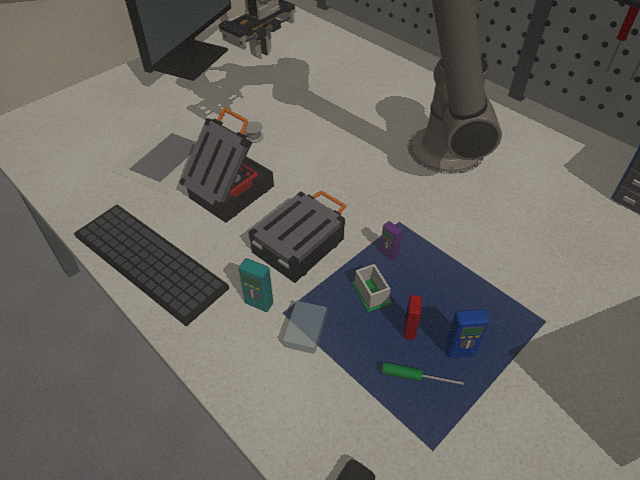

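Lid B is at 0.85 rad, the meter is in its bed and case A is shut. I wait a second, recheck, then hand in.

Emit:
apply_moves([
  [[0,0,0],[0,-2,-1],0.2],
  [[0,0,0],[0,-2,-1],0.2],
  [[0,0,0],[0,-2,-1],0.2],
  [[0,0,0],[0,-2,-1],0.2],
  [[0,0,0],[0,-2,-1],0.2],
  [[0,0,0],[0,-2,-1],0.2],
  [[0,0,0],[0,-2,-1],0.2],
  [[0,0,0],[0,-2,-1],0.2],
])

```text
time_s: 46.05
eef_pos: [420.8, -325.1, 355.5]
eef_rot: [-1.57, 0.001, -1.468]
force: [0.4, -0.0, 0.9]
grip_width: 18.4
```

Run:
```python
from jp import *
st(); s=lidang('side','s24',-321,0,.1); c=lidang('scene','c24',-321,0,.1); lidang('scene','c25',-39,0,.087)
P=pts(s); hsv=cv2.cvtColor(s['img'],cv2.COLOR_RGB2HSV); H,S=hsv[...,0].astype(int),hsv[...,1]
m=((H<6)|(H>172))&(S>120)&(abs(P[...,0]-582)<90)&(abs(P[...,1]+309)<60)&(P[...,2]<60); print('meter z',np.percentile(P[m][:,2],[5,50,95]).round(1))
a=load('scene0')['img'].astype(int); b=c['img'].astype(int)
for nm,(u0,u1,v0,v1) in dict(screw=(378,468,355,390),spool=(238,265,118,145),box=(280,330,296,355)).items(): print(nm,np.abs(a-b)[v0:v1,u0:u1].mean().round(1))
```

```text
{'time_s': 46.05, 'q': [-0.803, 0.288, 1.2, 0.002, 1.654, -0.906], 'eef_pos': [420.78, -325.063, 355.507], 'eef_rot': [-1.57, 0.001, -1.468], 'force': [0.379, -0.049, 0.915], 'grip_width': 18.35}
s24 n 261 th [0.833 0.849 0.863] z 239.9
c24 n 113 th [0.832 0.847 0.865] z 238.6
c25 n 104 th [0.003 0.018 0.033] z 70.9
meter z [25.2 37.9 42.1]
screw 3.9
spool 21.4
box 3.4
```

Run:
```python
from plant import arm
print(arm.sign_off())
```

```text
the job is handed in; nothing more can be done
None
```

The job is done and handed in at about 46 s; no verdict was reported.

**What I did**
- I lifted case A's lid to about 0.87 rad and let go. It fell shut within about a second.
- I lifted case B's lid to about 0.88 rad and let go. It stayed, so I opened it to 1.42 rad for access.
- I took the meter out of the caddy and laid it face up on free bench. I then regripped it from above and set it in case B's bed, letting go only on contact with the floor.
- I brought lid B back down by its handle and left it half open.

**Last checks**
- **Lid B:** it stands at 0.85 rad in both camera views, unchanged over about a second.
- **Lid A:** it measures about 0.02 rad, which is shut within the measuring error.
- **Meter:** it is level and home. Its face measured 39–41 mm above the bench against 39 expected; the depth readings run about 1 mm high.
- **Screwdriver and parts box:** unchanged in the pictures.
- **Spool:** its picture-difference check came out high (21, against 3–4 for the other two). The open lid and its handle now overlap it in that view. In the side view it is still at the same pixels, (333,457).

**What disagreed**
- The fingertips stand about 18 mm behind the reported TCP, where the text says 8 mm ahead. My first close on handle A therefore closed above the bar, with no contact. I corrected for this from then on.
- Lid A fell faster than the "some seconds" in the text.

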